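# Snap the matching lids onto the two sample pots

## Task

Two open sample pots, one round and one square, stand in spring-mounted holders on the lab bench, and their lids dry on sloping stands. Take the lid that matches each pot by its white handle, set it on its pot and press it down until it snaps fully home, level with its rim resting on the pot, then let go. Leave the six-sided spare lid, the brown bottle and the white beaker where they are.

Things in the scene. Friction and masses are not known exactly. Their poses are not given: they have to be found in the camera images.
- lid_round: Round lid: orange disc 82 mm across, white tapered plug below (66 mm at its widest, 7 mm up; 54 mm at its foot). Origin: centre of the plug's underside; z: lid axis, out through the handle. Along z: plug 0-16 mm, disc 16-20, handle 20-46. About 70 g. Starts handle up on a stand sloped 0.36 rad; x points up the slope, so the handle leans roughly towards the robot.
- lid_round_handle (a point): Centre of the round lid's white bar handle, 33 mm above the lid's origin along its z. The bar is 40 mm long along the lid's x, 16 mm wide along its y, 26 mm high, its top 13 mm above this point, the disc 13 mm below. Axes as the lid's.
- lid_square: Square lid: orange square 70 mm wide, sides along x and y; white plug 54 mm wide at its widest, 42 mm at its foot. Origin, heights along z, mass and sloped start as for the round lid. It may go on the square pot in any of four quarter turns.
- lid_square_handle (a point): Centre of the square lid's white bar handle: same size, place and axes as on the round lid.
- lid_hex: Six-sided spare lid, orange, 76 mm across its flats, the same white handle, on a stand of its own. It fits neither pot and stays where it is.
- pot_round: Round white pot, 78 mm across, 60 mm tall. Origin: centre of its underside, 30 mm above the bench when not pressed; z up. It cannot leave its holder, but the holder is sprung: it begins to yield at about 1 N, then sinks straight down about 1.8 mm per newton to a firm stop at 16 mm (about 9 N), and comes back up when let go.
- pot_round_rim (a point): Centre of the round pot's mouth (70 mm across), level with the rim, 60 mm above its origin. Four spring catches stick 3.5 mm into the mouth below the rim. A lid laid on rests on them about 7 mm proud; pressed with 5 to 9 N (15 N if askew) it snaps past them and they hold it. Home: lid level, its origin 16 mm below this point, disc on the rim.
- pot_square: Square white pot, 66 mm wide outside, sides along its x and y, 60 mm tall. Origin and sprung holder as for the round pot.
- pot_square_rim (a point): Centre of the square pot's mouth (58 mm wide), level with the rim, 60 mm above its origin. Same four catches, snap force and seated lid height as the round pot.
- bottle: Brown bottle with white cap, 56 mm across, 130 mm tall, standing; origin at the centre of its underside. Not to be moved.
- beaker: White open beaker, 64 mm across, 75 mm tall, standing; origin at the centre of its underside. Not to be moved.

How it is judged:
At the end, for the whole second after the job is handed in: Round lid home on round pot, square lid on square pot: origin within 5 mm of the pot's axis and at most 2 mm above the seated 44 mm over the pot's origin, tilt below 0.06 rad, at rest, let go; spare lid, bottle and beaker within 30 mm of their starts (z of lid_round in the frame of pot_round between 0.04 and 0.046 m and horizontal distance between lid_round and pot_round below 0.005 m and angle between each of lid_round, lid_square's own z axis and vertical below 0.06 rad and z of lid_square in the frame of pot_square between 0.04 and 0.046 m and horizontal distance between lid_square and pot_square below 0.005 m and linear speed of each of lid_round, lid_square below 0.02 m/s and distance of each of lid_hex, bottle, beaker from where it was at the start of the episode below 0.03 m); the robot touches nothing.
It fails at once if the spare lid is moved by more than 30 mm (distance of lid_hex from where it was at the start of the episode above 0.03 m).
It fails at once if the bottle is moved by more than 30 mm or tipped over (distance of bottle from where it was at the start of the episode above 0.03 m or angle between bottle's own z axis and vertical above 0.6 rad).
It fails at once if the beaker is moved by more than 30 mm or tipped over (distance of beaker from where it was at the start of the episode above 0.03 m or angle between beaker's own z axis and vertical above 0.6 rad).
It also fails if it takes over 58 s, if anything falls off the work surface, if the arm or the gripper's body presses on something with over 40 N, if the wrist force passes 120 N, or if a joint passes its speed limit or range.

## Robot

A 7-joint arm with a two-finger parallel gripper is mounted at the origin on the work surface. World frame = base frame: x ahead of the robot, y to its left, z up, the work surface at z = 0. Lengths are in m, angles in rad, forces in N, time in s.
With the tool pointing down it reaches from about 0.425 to 0.875 m from the base axis. Payload 4.7 kg.
Tool frame: the origin (TCP) lies midway between the tips of the shut fingers; the grasp point (between the pads) lies 19 mm behind it; y points along the fingers, z is the direction in which the jaws open and shut, and the axes are right-handed (so a half turn about y gives the same grasp; the last joint's range is limited). The gripper opens to 87 mm and grips with 3 to 60 N. Pads are 19 mm wide; open, the fingers measure 117 mm over their backs; the gripper's body (75 mm by 190 mm) begins 51 mm behind the grasp point.
Start: joints at [-1.104, 0.321, -0.07, 1.45, 0.023, 1.371, -0.057], TCP at [0.284, 0.585, 0.223] pointing down, gripper open.
Joint ranges: [-2.86, 2.86], [-0.3, 2.09], [-1.38, 1.24], [0.06, 2.45], [-1.56, 4.7], [0.09, 2.05], [-2.69, 2.69]. Speed limits (rad/s): [2.57, 2.57, 3.14, 3.14, 3.14, 3.14, 3.14].

## Interface

Orientations are given as a rotation vector (axis times angle).
In Python, from bench import ctrl gives the robot as it stands.
- The arm moves only by the tool play_rows, never from a script. Its arguments are lists of equal length, an entry for each row: "translation": the shift along the tool's x, y, z in mm, a list of three; "turn": the turn, a rotation vector about the tool's x, y, z in rad, a list of three; "fingers": the opening, from -1 (shut) to 1 (fully open), so that 0 is half open. In form: {"translation": [[dx, dy, dz], ...], "turn": [[wx, wy, wz], ...], "fingers": [fingers, ...]}. A call has exactly 10 rows; each row shifts and turns the commanded pose from where the row before left it, along the tool's axes as they then stand; what a row does not reach is not made up. A row lasts 1/12 s, in which the tool goes at most 41.7 mm and 7.16 degrees, less where a joint would pass 70% of its speed; a pose out of reach is approached as far as the arm can. A call with a gripper value outside its range is refused whole. The fingers move at their own pace and stop on an object; "grip_force" is the grip in N (left out, the last holds). Time passes only in rows, so rows that do not move let the fingers close, or fill a call up. It gives the time, the measured TCP pose, the force and the opening at its end, in the units of the state.
- ctrl.get_state(): the state, without advancing time (a new reading comes with each control period).
- ctrl.get_image(name): name is "side" or "top" or "wrist"; returns the picture (420x560x3 uint8, blue, green, red); there is no depth.
- ctrl.camera_info(name): a dict with "camera_matrix" (3x3 intrinsics, pixels), "R" (3x3) and "t" (3): a world point X has camera coordinates R X + t. Camera axes: x right, y down, z forward; pixel columns grow to the right and rows downward; lengths in m; the calibration is good to about 2 mm. A picture is of the moment at which its call begins: read the wrist's pose just before it. camera_info takes no time and is no camera call; for the wrist camera it gives the pose at the moment of the call.
- ctrl.close_job(): hands the job in, once; it reports no verdict.
The state is a dict: "time": time; "joint_positions": joint angles; "qd": joint speeds; "joint_torque": joint torques, N m; "position": TCP position; "tool_rot": TCP orientation; "ft_force": force on the tool from outside, world axes, zero at the start; "torque": the same for the moment, N m; "grip_width": opening from 0.0 (shut) to 1.0 (fully open).
Only numpy, scipy, OpenCV 4.12 (cv2) and the standard library are available. Lean on these libraries where they do the work, as an engineer would, in place of code of your own. Each camera call takes 0.05 s, during which the arm holds its last target.

## Working session

There is one attempt and no reset: what is moved stays moved. The work goes in short steps, Python scripts to look and compute and a tool call to move; the robot and the scene stay as the last step left them, time stands still between calls to the robot, and variables do not carry over. Pictures are saved under pics/ and viewed, and the job is handed in when it is done.

Besides the shell and the picture viewer there is one more tool, called after "Emit:" in YAML: its name, and indented under it one key for each argument. play_rows: Moves the arm, as the interface text tells. Its arguments: {"type":"object","properties":{"translation":{"type":"array"},"turn":{"type":"array"},"fingers":{"type":"array"},"grip_force":{"type":"number"}},"required":["translation","turn","fingers"]}

```bash
ls; mkdir -p pics; python3 - <<'E'
from bench import ctrl
import cv2,numpy as np
s=ctrl.get_state()
print({k:np.round(v,3).tolist() for k,v in s.items()})
for n in("side","top","wrist"):
    i=ctrl.camera_info(n);print(n,np.round(i["camera_matrix"],1).tolist(),np.round(i["R"],3).tolist(),np.round(i["t"],3).tolist())
    cv2.imwrite(f"pics/{n}0.png",ctrl.get_image(n))
E
```

```text
pics
{'time': 0.0, 'joint_positions': [-1.104, 0.322, -0.07, 1.452, 0.023, 1.371, -0.057], 'qd': [0.001, -0.002, -0.0, -0.001, -0.001, 0.001, 0.002], 'joint_torque': [-0.001, -49.128, -0.404, -31.253, -0.064, 0.044, 0.0], 'position': [0.284, 0.584, 0.221], 'tool_rot': [-1.543, 0.355, -0.355], 'ft_force': [-0.274, -0.072, 0.399], 'torque': [0.045, -0.011, 0.042], 'grip_width': 1.0}
side [[520.2, 0.0, 282.0], [0.0, 520.2, 202.3], [0.0, 0.0, 1.0]] [[0.747, -0.665, -0.012], [-0.467, -0.511, -0.722], [0.474, 0.545, -0.692]] [-0.393, 0.323, 1.146]
top [[415.0, 0.0, 275.0], [0.0, 415.0, 202.7], [0.0, 0.0, 1.0]] [[-0.008, -1.0, 0.003], [-0.976, 0.007, -0.217], [0.217, -0.005, -0.976]] [-0.011, 0.573, 0.88]
wrist [[312.4, 0.0, 279.9], [0.0, 312.4, 212.2], [0.0, 0.0, 1.0]] [[0.439, 0.899, -0.002], [0.873, -0.425, 0.241], [0.215, -0.107, -0.971]] [-0.649, -0.028, 0.39]
```

View pics/side0.png

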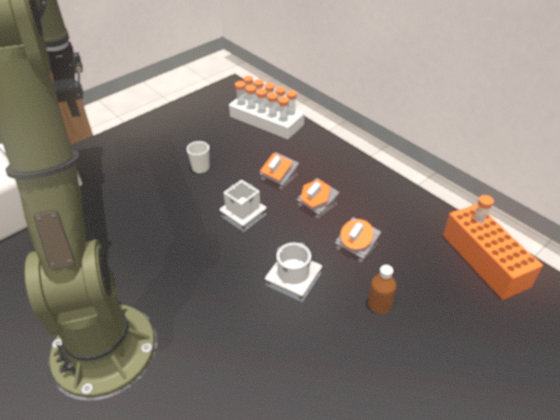

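View pics/top0.png

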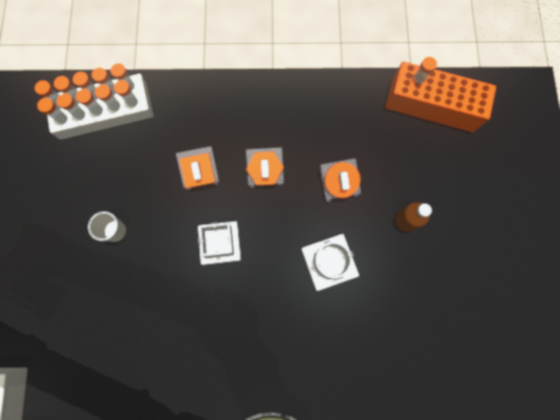

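View pics/wrist0.png

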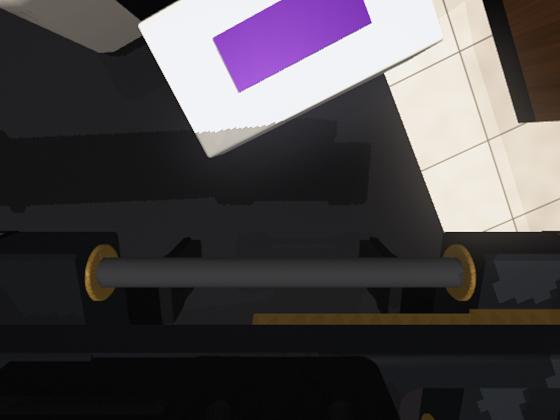

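The top view shows the square lid near (197,170), hex lid (265,168), round lid (342,180), square pot (219,242), round pot (331,261), bottle (412,217) and beaker (105,227). In the side view the same things sit at (279,168), (317,194), (357,237), (241,203), (294,264), (382,290) and (199,156). Next I measure with masks.

```bash
cat > h.py <<'E'
from bench import ctrl
import cv2,numpy as np
def cam(n):
    i=ctrl.camera_info(n);return np.array(i["camera_matrix"]),np.array(i["R"]),np.array(i["t"]).reshape(3)
def ray(c,p):
    K,R,t=c;d=R.T@np.linalg.solve(K,[p[0],p[1],1.]);return -R.T@t,d/np.linalg.norm(d)
def onplane(c,p,z):
    o,d=ray(c,p);return o+d*(z-o[2])/d[2]
def tri(ca,pa,cb,pb):
    o1,d1=ray(ca,pa);o2,d2=ray(cb,pb)
    s=np.linalg.lstsq(np.c_[d1,-d2],o2-o1,rcond=None)[0]
    a=o1+s[0]*d1;b=o2+s[1]*d2;return (a+b)/2,np.linalg.norm(a-b)
def proj(c,X):
    K,R,t=c;p=K@(R@np.asarray(X)+t);return p[:2]/p[2]
def white(im):
    h=cv2.cvtColor(im,cv2.COLOR_BGR2HSV);return ((h[...,1]<70)&(h[...,2]>150)).astype(np.uint8)*255
def orange(im):
    h=cv2.cvtColor(im,cv2.COLOR_BGR2HSV);return ((h[...,0]<20)&(h[...,1]>150)&(h[...,2]>120)).astype(np.uint8)*255
def blobs(m,roi=None,amin=15):
    if roi: 
        z=np.zeros_like(m);x0,y0,x1,y1=roi;z[y0:y1,x0:x1]=m[y0:y1,x0:x1];m=z
    n,_,st,ce=cv2.connectedComponentsWithStats(m);
    return [(np.round(ce[i],1).tolist(),st[i].tolist()) for i in range(1,n) if st[i][4]>=amin]
E
python3 - <<'E'
from h import *
T=cv2.imread("pics/top0.png");S=cv2.imread("pics/side0.png")
print("T o",blobs(orange(T),(160,130,380,220)));print("T w",blobs(white(T),(160,130,380,310)))
print("S o",blobs(orange(S),(240,130,400,270)));print("S w",blobs(white(S),(200,130,400,310)))
a=cv2.resize(T[130:300,165:375],(0,0),fx=3.8,fy=3.5,interpolation=cv2.INTER_CUBIC);cv2.imwrite("pics/topz.png",a)
a=cv2.resize(S[140:300,200:400],(0,0),fx=4,fy=3.75,interpolation=cv2.INTER_CUBIC);cv2.imwrite("pics/sidez.png",a)
E
```

```text
T o [([264.6, 168.5], [246, 152, 38, 34, 718]), ([197.4, 170.4], [180, 154, 34, 34, 685]), ([341.9, 179.7], [325, 163, 36, 35, 790])]
T w [([198.2, 155.4], [178, 148, 38, 32, 181]), ([263.9, 152.9], [247, 149, 35, 14, 133]), ([264.5, 168.4], [261, 160, 8, 18, 123]), ([350.8, 162.6], [345, 161, 11, 6, 16]), ([195.7, 170.4], [191, 162, 10, 18, 129]), ([325.9, 168.2], [323, 164, 10, 11, 39]), ([344.0, 180.3], [340, 172, 9, 18, 135]), ([219.2, 242.8], [198, 221, 42, 44, 1423]), ([329.3, 262.1], [302, 234, 57, 57, 1960])]
S o [([276.0, 168.8], [261, 154, 30, 26, 269]), ([315.6, 194.7], [302, 181, 27, 26, 333]), ([364.7, 222.3], [358, 219, 13, 8, 24]), ([347.7, 235.1], [341, 221, 17, 28, 156]), ([363.4, 245.2], [359, 242, 11, 7, 19])]
S w [([282.9, 132.5], [266, 130, 31, 9, 147]), ([371.4, 146.8], [328, 130, 72, 44, 1241]), ([395.6, 131.7], [389, 130, 11, 6, 39]), ([203.5, 155.8], [200, 141, 10, 32, 247]), ([288.3, 169.3], [275, 152, 23, 33, 131]), ([274.5, 162.8], [269, 156, 12, 15, 112]), ([241.9, 202.7], [219, 180, 48, 46, 1321]), ([313.7, 189.3], [307, 182, 14, 16, 129]), ([332.0, 194.7], [327, 188, 11, 16, 82]), ([320.0, 209.4], [316, 206, 9, 8, 38]), ([355.7, 230.4], [349, 222, 14, 18, 140]), ([369.3, 243.4], [357, 227, 23, 31, 144]), ([338.2, 240.7], [336, 236, 6, 9, 28]), ([293.8, 268.4], [265, 242, 57, 54, 1941]), ([386.0, 271.0], [380, 264, 14, 15, 165])]
```

View pics/topz.png

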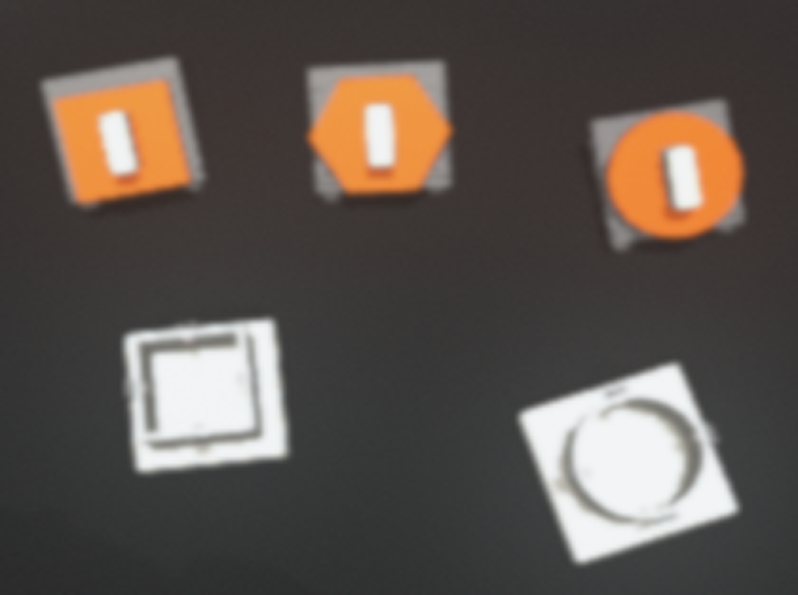

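View pics/sidez.png

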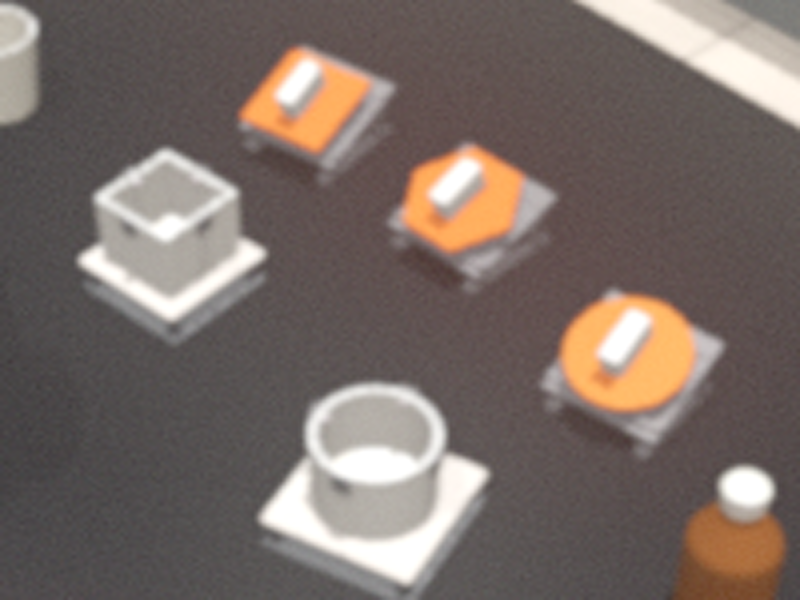

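```bash
python3 - <<'E'
from h import *
from scipy.spatial.transform import Rotation as Ro
print(np.round(Ro.from_rotvec(ctrl.get_state()["tool_rot"]).as_matrix(),3).tolist())
T=cv2.imread("pics/top0.png");S=cv2.imread("pics/side0.png");ct,cs=cam("top"),cam("side")
for n,a,b in(("rh",(344,180.3),(355.7,230.4)),("hh",(264.5,168.4),(313.7,189.3)),("sh",(195.7,170.4),(274.5,162.8))):
    X,e=tri(ct,a,cs,b);print(n,np.round(X,4),round(e,4))
print("rim round side (zoom 375,435)",np.round(onplane(cs,(200+375/4,140+435/3.75),.09),4), "top",np.round(onplane(ct,(165+631/3.8,130+460/3.5),.09),4))
print("rim sq side",np.round(onplane(cs,(200+167/4,140+195/3.75),.09),4),"top",np.round(onplane(ct,(165+200/3.8,130+390/3.5),.09),4))
for n,p,z in(("bottle",(424,210),.13),("beaker",(105,227),.075)):print(n,np.round(onplane(ct,p,z),3))
print("handle yaw from top masks")
m=white(T)
for n,(x0,y0,x1,y1) in(("r",(338,170,352,192)),("s",(189,161,203,182))):
    c=np.argwhere(m[y0:y1,x0:x1]>0)[:,::-1]+[x0,y0]; r=cv2.minAreaRect(c.astype(np.float32));print(n,r)
    u=np.linalg.svd(c-c.mean(0))[2][0]; 
    p=onplane(ct,c.mean(0)+u*10,.08)-onplane(ct,c.mean(0)-u*10,.08);print(np.degrees(np.arctan2(p[1],p[0])))
E
```

```text
[[0.899, -0.001, 0.437], [-0.437, -0.001, 0.899], [0.0, -1.0, -0.001]]
rh [ 0.6211 -0.1727  0.0715] 0.0018
hh [0.6514 0.0085 0.0696] 0.0016
sh [0.648  0.1666 0.0684] 0.0016
rim round side (zoom 375,435) [ 0.4388 -0.1414  0.09  ] top [ 0.437  -0.1342  0.09  ]
rim sq side [0.4867 0.1139 0.09  ] top [0.4818 0.1093 0.09  ]
bottle [ 0.54  -0.328  0.13 ]
beaker [0.518 0.361 0.075]
handle yaw from top masks
r ((344.0, 180.5), (17.0, 8.0), 90.0)
-175.042772660147
s ((195.65882873535156, 170.46470642089844), (17.679834365844727, 7.375636577606201), 77.47119140625)
-166.49707356117236
```

```bash
cat >> h.py <<'E'
from scipy.spatial.transform import Rotation as Ro
from scipy.linalg import logm,expm
def pose():
    s=ctrl.get_state();M=np.eye(4);M[:3,:3]=Ro.from_rotvec(s["tool_rot"]).as_matrix();M[:3,3]=s["position"];return M
def target(p,yaw,lean=0.):
    # tool x along yaw heading; tool y down; lean>0: gripper leans back so tool y = -(slope normal), x points up slope
    R0=Ro.from_euler('z',yaw).as_matrix()@Ro.from_euler('y',-lean).as_matrix()
    R=np.c_[R0[:,0],-R0[:,2],R0[:,1]];M=np.eye(4);M[:3,:3]=R;M[:3,3]=p;return M
def step(M,N,A=None):
    A=pose() if A is None else A
    rel=np.linalg.inv(A)@M;st=expm(np.real(logm(rel))/N)
    print("N",N,"trans mm",np.round(st[:3,3]*1000,1).tolist(),"turn",np.round(Ro.from_matrix(st[:3,:3]).as_rotvec(),3).tolist(),"| total",np.round(rel[:3,3]*1000,1).tolist(),np.round(Ro.from_matrix(rel[:3,:3]).as_rotvec(),3).tolist())
E
python3 - <<'E'
from h import *
P=pose();K,R,t=cam("wrist");C=-R.T@t
print("cam in tool",np.round(P[:3,:3].T@(C-P[:3,3]),4)," cam axes in tool",np.round(R@P[:3,:3],3).tolist())
off=P[:3,:3].T@(C-P[:3,3])
M=target([0.55,-0.175,0.26],np.radians(6))
step(M,20)
# where would handle appear
Rn=(R@P[:3,:3])@M[:3,:3].T; Cn=M[:3,3]+M[:3,:3]@off
for X in([.621,-.173,.0715],[.437,-.138,.09]):print(proj((K,Rn,-Rn@Cn),X))
E
```

```text
cam in tool [-0.0662 -0.1618 -0.0002]  cam axes in tool [[0.001, 0.0, 1.0], [0.971, -0.24, -0.001], [0.24, 0.971, -0.001]]
N 20 trans mm [20.4, -1.9, -35.3] turn [0.0, -0.028, -0.0] | total [571.1, -37.4, -566.4] [0.001, -0.558, -0.0]
[275.804255   253.00395172]
[328.90562358  91.04182649]
```

```bash
python3 - <<'E'
from h import *
P=pose();K,R,t=cam("wrist");C=-R.T@t
off=P[:3,:3].T@(C-P[:3,3])
M=target([0.645,-0.172,0.19],np.radians(6))
step(M,24)
Rn=(R@P[:3,:3])@M[:3,:3].T; Cn=M[:3,3]+M[:3,:3]@off
for X in([.621,-.173,.0715],[.437,-.138,.09]):print(proj((K,Rn,-Rn@Cn),X))
E
```

```text
N 24 trans mm [20.9, 1.3, -28.6] turn [0.0, -0.023, -0.0] | total [655.2, 32.5, -522.0] [0.001, -0.558, -0.0]
[282.01050561 182.91789314]
[358.62255585 -64.8945572 ]
```

Emit:
play_rows:
  translation:
    - [21,1.3,-28.6]
    - [21,1.3,-28.6]
    - [21,1.3,-28.6]
    - [21,1.3,-28.6]
    - [21,1.3,-28.6]
    - [21,1.3,-28.6]
    - [21,1.3,-28.6]
    - [21,1.3,-28.6]
    - [21,1.3,-28.6]
    - [21,1.3,-28.6]
  turn:
    - [0,-0.023,0]
    - [0,-0.023,0]
    - [0,-0.023,0]
    - [0,-0.023,0]
    - [0,-0.023,0]
    - [0,-0.023,0]
    - [0,-0.023,0]
    - [0,-0.023,0]
    - [0,-0.023,0]
    - [0,-0.023,0]
  fingers: [1,1,1,1,1,1,1,1,1,1]
  grip_force: 40

```text
time: 0.98
position: [0.3836, 0.2429, 0.2094]
tool_rot: [-1.563, 0.174, -0.174]
ft_force: [0.5, 0.5, -0.1]
grip_width: 1.003
```

Emit:
play_rows:
  translation:
    - [21,1.3,-28.6]
    - [21,1.3,-28.6]
    - [21,1.3,-28.6]
    - [21,1.3,-28.6]
    - [21,1.3,-28.6]
    - [21,1.3,-28.6]
    - [21,1.3,-28.6]
    - [21,1.3,-28.6]
    - [21,1.3,-28.6]
    - [21,1.3,-28.6]
  turn:
    - [0,-0.023,0]
    - [0,-0.023,0]
    - [0,-0.023,0]
    - [0,-0.023,0]
    - [0,-0.023,0]
    - [0,-0.023,0]
    - [0,-0.023,0]
    - [0,-0.023,0]
    - [0,-0.023,0]
    - [0,-0.023,0]
  fingers: [1,1,1,1,1,1,1,1,1,1]

```text
time: 1.82
position: [0.5582, -0.0652, 0.1965]
tool_rot: [-1.571, -0.007, 0.006]
ft_force: [0.8, 0.3, 0.5]
grip_width: 1.002
```

Emit:
play_rows:
  translation:
    - [21,1.3,-28.6]
    - [21,1.3,-28.6]
    - [21,1.3,-28.6]
    - [21,1.3,-28.6]
    - [0,0,0]
    - [0,0,0]
    - [0,0,0]
    - [0,0,0]
    - [0,0,0]
    - [0,0,0]
  turn:
    - [0,-0.023,0]
    - [0,-0.023,0]
    - [0,-0.023,0]
    - [0,-0.023,0]
    - [0,0,0]
    - [0,0,0]
    - [0,0,0]
    - [0,0,0]
    - [0,0,0]
    - [0,0,0]
  fingers: [1,1,1,1,1,1,1,1,1,1]

```text
time: 2.65
position: [0.6463, -0.173, 0.192]
tool_rot: [-1.568, -0.08, 0.078]
ft_force: [0.0, 0.0, 0.1]
grip_width: 1.005
```

```bash
python3 - <<'E'
from h import *
print(np.round(pose(),3).tolist(),ctrl.get_state()["time"])
c=cam("wrist");im=ctrl.get_image("wrist");cv2.imwrite("pics/w1.png",im);np.savez("w1.npz",K=c[0],R=c[1],t=c[2])
E
```

```text
[[0.995, 0.001, -0.101, 0.646], [0.101, 0.001, 0.995, -0.173], [0.001, -1.0, 0.001, 0.192], [0.0, 0.0, 0.0, 1.0]] 2.65
```

View pics/w1.png

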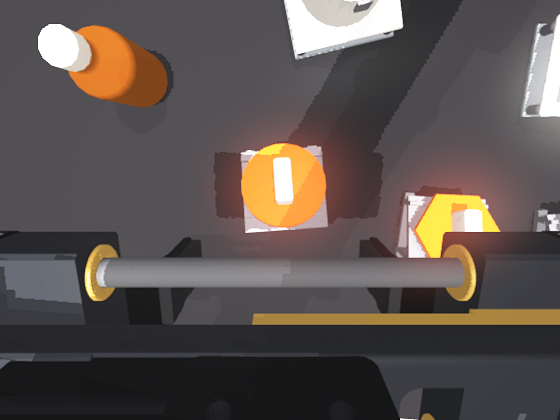

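The wrist view shows the round lid centred near (284,185) with its handle at (283,181), the bottle at upper left and the hex lid at lower right. I measure the disc and handle from all three views.

```bash
cat >> h.py <<'E'
def saved(f):
    z=np.load(f);return z["K"],z["R"],z["t"]
def tri_n(obs):
    A=np.zeros((3,3));b=np.zeros(3)
    for c,p in obs:
        o,d=ray(c,p);Q=np.eye(3)-np.outer(d,d);A+=Q;b+=Q@o
    X=np.linalg.solve(A,b);return X,[np.round(proj(c,X)-p,1).tolist() for c,p in obs]
def disc(im,roi,vmin=120):
    h=cv2.cvtColor(im,cv2.COLOR_BGR2HSV);m=((h[...,0]<35)&(h[...,1]>110)&(h[...,2]>vmin)).astype(np.uint8)*255
    z=np.zeros_like(m);x0,y0,x1,y1=roi;z[y0:y1,x0:x1]=m[y0:y1,x0:x1]
    c,_=cv2.findContours(z,cv2.RETR_EXTERNAL,cv2.CHAIN_APPROX_NONE);c=[k for k in c if cv2.contourArea(k)>3]
    return cv2.convexHull(np.vstack(c))
E
python3 - <<'E'
from h import *
ims={"top":cv2.imread("pics/top0.png"),"side":cv2.imread("pics/side0.png"),"wrist":cv2.imread("pics/w1.png")}
cs={"top":cam("top"),"side":cam("side"),"wrist":saved("w1.npz")}
def obs(rois,v):
    o=[];
    for n,r in rois.items():
        hu=disc(ims[n],r,v[n]);mm=cv2.moments(hu);ce=(mm["m10"]/mm["m00"],mm["m01"]/mm["m00"]);print(n,np.round(ce,1),cv2.boundingRect(hu));o.append((cs[n],np.array(ce)))
    return o
v=dict(top=90,side=90,wrist=80)
o=obs({"top":(320,155,366,205),"side":(333,212,384,262),"wrist":(220,130,340,232)},v)
X,r=tri_n(o);print("round disc",X,r); print(tri_n(o[:2])[0],tri_n(o[::2])[0],tri_n(o[1:])[0])
o=obs({"top":(178,150,216,210),"side":(255,145,300,190)},v);X,r=tri_n(o);print("sq disc",X,r)
m=white(ims["wrist"]);print(blobs(m,(265,150,300,215)))
pts=cv2.findNonZero(m[150:215,265:300]);print(cv2.minAreaRect(pts))
cv2.imwrite("pics/w1z.png",cv2.resize(ims["wrist"][120:240,200:360],(0,0),fx=5,fy=5,interpolation=cv2.INTER_NEAREST))
E
```

```text
top [342.4 179.8] (324, 162, 38, 37)
side [356.4 233.5] (340, 218, 33, 32)
wrist [289.  184.8] (240, 142, 98, 85)
round disc [ 0.62688143 -0.16964047  0.05486664] [[-1.2, 0.4], [-0.3, -0.5], [-3.9, 0.1]]
[ 0.62673864 -0.17176286  0.05541397] [ 0.62164119 -0.16755422  0.07983541] [ 0.62837762 -0.16712145  0.0501616 ]
top [196.8 170.3] (179, 153, 36, 35)
side [275.4 166.5] (260, 153, 32, 28)
sq disc [0.65283944 0.16753112 0.05150287] [[-0.3, 0.5], [0.5, -0.1]]
[([282.7, 180.3], [273, 157, 20, 48, 827])]
((17.688232421875, 30.447059631347656), (47.1683464050293, 18.023677825927734), 85.60128784179688)
```

View pics/w1z.png

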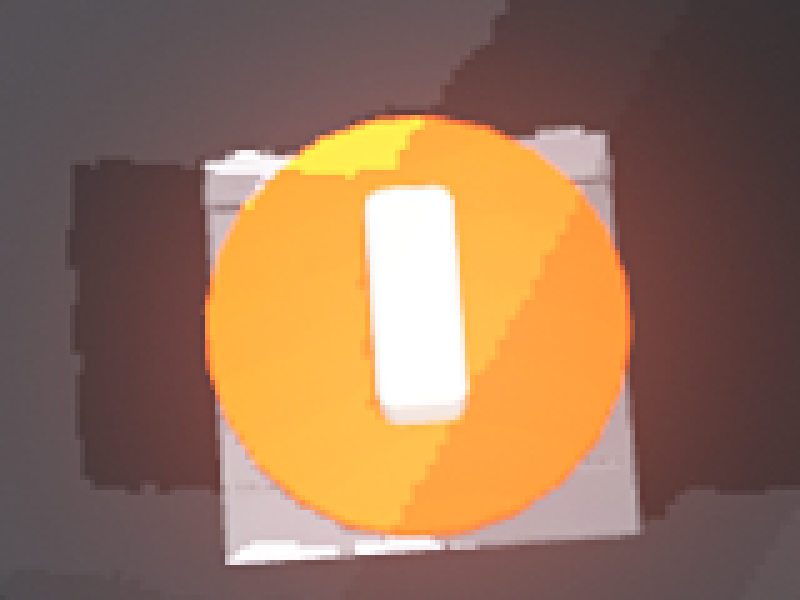

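```bash
python3 - <<'E'
from h import *
ct,cs,cw=cam("top"),cam("side"),saved("w1.npz")
o=[(ct,np.array([342.4,179.8])),(cs,np.array([356.4,233.5])),(cw,np.array([283.6,185.]))]
X,r=tri_n(o);print("round disc",X,r); print(tri_n(o[:2])[0],tri_n(o[::2])[0],tri_n(o[1:])[0])
for z in (.050,.054,.058):print(z,onplane(cw,(283.6,185),z))
yaw=.176;n=np.array([-np.sin(.36)*np.cos(yaw),-np.sin(.36)*np.sin(yaw),np.cos(.36)])
for z in (.05,.054,.058):
    D=onplane(cw,(283.6,185),z);print("handle top expected px",proj(cw,D+.026*n),"seen 283.4,179.2")
R=cv2.imread("pics/w1.png")
print("diameter px 84.4 -> dist",312.4*.082/84.4, [np.linalg.norm(onplane(cw,(283.6,185),z)-(-cw[1].T@cw[2])) for z in(.05,.054,.058)])
E
```

```text
round disc [ 0.62692919 -0.17155281  0.05515353] [[-0.4, 0.3], [0.3, -0.2], [-0.4, -0.1]]
[ 0.62675498 -0.17183399  0.05537918] [ 0.62599883 -0.1713121   0.06136743] [ 0.62702378 -0.17087697  0.05393515]
0.05 [ 0.62782472 -0.17096731  0.05      ]
0.054 [ 0.62719963 -0.17107816  0.054     ]
0.058 [ 0.62657455 -0.17118901  0.058     ]
handle top expected px [283.16473861 179.16978042] seen 283.4,179.2
handle top expected px [283.15838775 179.08471224] seen 283.4,179.2
handle top expected px [283.15184881 178.99712485] seen 283.4,179.2
diameter px 84.4 -> dist 0.30351658767772505 [np.float64(0.3075416507517584), np.float64(0.30349158708315416), np.float64(0.29944152341455)]
```

```bash
python3 - <<'E'
from h import *
D=np.array([.627,-.1713,.0545]);M=target(D,.176,.36);n=-M[:3,1]
A=M.copy();A[:3,3]=D+.064*n;print(A[:3,3]);step(A,8)
print(np.round(ctrl.get_state()["joint_positions"],2))
E
```

```text
[ 0.60480273 -0.17524756  0.1143974 ]
N 8 trans mm [-6.7, 8.8, 0.4] turn [0.002, -0.009, -0.045] | total [-41.7, 77.6, 2.1] [0.013, -0.075, -0.359]
[-0.22  0.42  0.59  1.46 -0.24  1.34  2.06]
```

Emit:
play_rows:
  translation:
    - [-6.7,8.8,0.4]
    - [-6.7,8.8,0.4]
    - [-6.7,8.8,0.4]
    - [-6.7,8.8,0.4]
    - [-6.7,8.8,0.4]
    - [-6.7,8.8,0.4]
    - [-6.7,8.8,0.4]
    - [-6.7,8.8,0.4]
    - [0,0,0]
    - [0,0,0]
  turn:
    - [0.002,-0.009,-0.045]
    - [0.002,-0.009,-0.045]
    - [0.002,-0.009,-0.045]
    - [0.002,-0.009,-0.045]
    - [0.002,-0.009,-0.045]
    - [0.002,-0.009,-0.045]
    - [0.002,-0.009,-0.045]
    - [0.002,-0.009,-0.045]
    - [0,0,0]
    - [0,0,0]
  fingers: [0,0,0,0,0,0,0,0,0,0]

```text
time: 3.53
position: [0.6037, -0.1759, 0.1139]
tool_rot: [-1.514, -0.412, -0.148]
ft_force: [0.8, 0.1, 0.2]
grip_width: 0.503
```

```bash
python3 - <<'E'
from h import *
D=np.array([.627,-.1713,.0545]);M=target(D,.176,.36);n=-M[:3,1]
A=M.copy();A[:3,3]=D+.004*n;step(A,1);print(ctrl.get_state()["ft_force"])
E
```

```text
N 1 trans mm [1.3, 59.9, 0.3] turn [-0.002, -0.006, -0.001] | total [1.3, 59.9, 0.3] [-0.002, -0.006, -0.001]
[0.76621863 0.07833665 0.15560674]
```

Emit:
play_rows:
  translation:
    - [1.3,12,0.3]
    - [0,12,0]
    - [0,12,0]
    - [0,12,0]
    - [0,6,0]
    - [0,6,0]
    - [0,0,0]
    - [0,0,0]
    - [0,0,0]
    - [0,0,0]
  turn:
    - [0,-0.006,0]
    - [0,0,0]
    - [0,0,0]
    - [0,0,0]
    - [0,0,0]
    - [0,0,0]
    - [0,0,0]
    - [0,0,0]
    - [0,0,0]
    - [0,0,0]
  fingers: [0,0,0,0,0,0,0,-1,-1,-1]
  grip_force: 40

```text
time: 4.37
position: [0.6269, -0.1723, 0.0589]
tool_rot: [-1.515, -0.419, -0.144]
ft_force: [-0.6, 0.6, -0.5]
grip_width: 0.352
```

Emit:
play_rows:
  translation:
    - [0,0,0]
    - [0,0,0]
    - [0,0,0]
    - [0,0,0]
    - [0,0,0]
    - [0,-8,0]
    - [0,-12,0]
    - [0,-20,0]
    - [0,-20,0]
    - [0,-20,0]
  turn:
    - [0,0,0]
    - [0,0,0]
    - [0,0,0]
    - [0,0,0]
    - [0,0,0]
    - [0,0,0]
    - [0,0,0]
    - [0,0,0]
    - [0,0,0]
    - [0,0,0]
  fingers: [-1,-1,-1,-1,-1,-1,-1,-1,-1,-1]

```text
time: 5.2
position: [0.5979, -0.1774, 0.1343]
tool_rot: [-1.516, -0.417, -0.143]
ft_force: [-0.0, -0.1, -0.4]
grip_width: 0.178
```

```bash
python3 - <<'E'
from h import *
s=ctrl.get_state();print(s["grip_width"]*87,s["ft_force"],s["position"],s["time"])
cv2.imwrite("pics/w2.png",ctrl.get_image("wrist"))
cv2.imwrite("pics/s2.png",ctrl.get_image("side"))
E
```

```text
15.45958114324379 [-0.04969207 -0.12757374 -0.35476876] [ 0.59794965 -0.17742156  0.13426932] 5.2
```

View pics/w2.png

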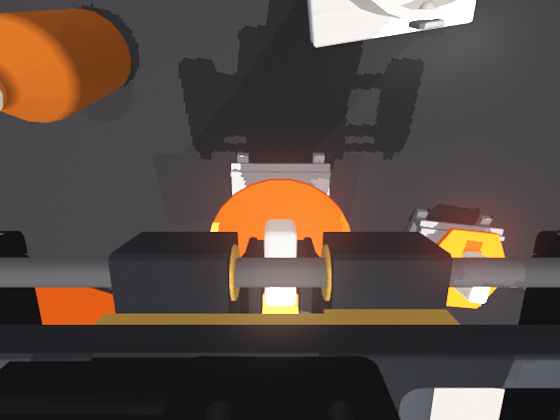

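View pics/s2.png

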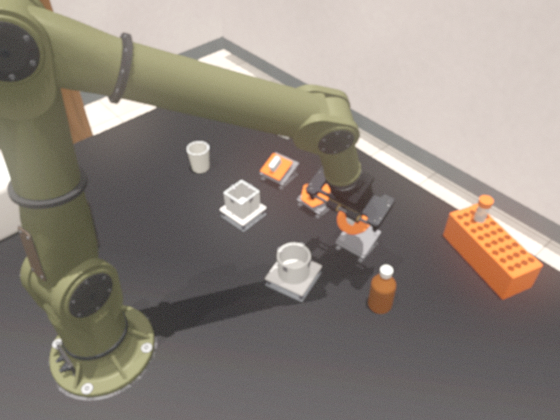

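The lid is held: the wrist view shows the disc arc (top at (280,180)) below the fingers, and the side view shows the empty stand at (357,240). I measure where the lid sits in the grip.

```bash
cat >> h.py <<'E'
def toolpts(c,P,px,d):
    # pixels -> points on plane tool-y=d, in tool frame (m)
    K,R,t=c;o=-R.T@t;ot=P[:3,:3].T@(o-P[:3,3]);out=[]
    for p in px:
        v=P[:3,:3].T@ray(c,p)[1];out.append(ot+v*(d-ot[1])/v[1])
    return np.array(out)
E
python3 - <<'E'
from h import *
from scipy.optimize import least_squares
im=cv2.imread("pics/w2.png");P=pose();c=cam("wrist")
h=cv2.cvtColor(im,cv2.COLOR_BGR2HSV);m=((h[...,0]<22)&(h[...,1]>200)&(h[...,2]>150))
px=[]
for x in range(222,342,3):
    ys=np.flatnonzero(m[165:232,x]); 
    if len(ys):px.append((x,165+ys[0]-.5))
px=np.array(px);print(px[::6].tolist())
for d in(.004,.006):
    q=toolpts(c,P,px,d)[:,[0,2]]
    f=least_squares(lambda v:np.hypot(q[:,0]-v[0],q[:,1]-v[1])-v[2],[0,0,.041],loss="soft_l1",f_scale=.0005);g=least_squares(lambda v:np.hypot(q[:,0]-v[0],q[:,1]-v[1])-.041,[0,0],loss="soft_l1",f_scale=.0005)
    print(d,f.x*1000,g.x*1000,np.abs(f.fun).max()*1000)
E
```

```text
[[222.0, 205.5], [240.0, 190.5], [258.0, 181.5], [276.0, 178.5], [294.0, 179.5], [312.0, 185.5], [330.0, 197.5]]
0.004 [-3.13766833  0.34479861 40.42033374] [-2.48703941  0.33370112] 0.38148792897230166
0.006 [-2.37956396  0.3426665  40.90695635] [-2.27513059  0.3404381 ] 0.3860849393904492
```

```bash
python3 - <<'E'
from h import *
step(target([.53,-.13,.2],.1,0),10)
E
```

```text
N 10 trans mm [-4.9, -7.4, 5.9] turn [-0.001, 0.008, 0.037] | total [-34.0, -80.0, 60.3] [-0.013, 0.076, 0.367]
```

Emit:
play_rows:
  translation:
    - [-4.9,-7.4,5.9]
    - [-4.9,-7.4,5.9]
    - [-4.9,-7.4,5.9]
    - [-4.9,-7.4,5.9]
    - [-4.9,-7.4,5.9]
    - [-4.9,-7.4,5.9]
    - [-4.9,-7.4,5.9]
    - [-4.9,-7.4,5.9]
    - [-4.9,-7.4,5.9]
    - [-4.9,-7.4,5.9]
  turn:
    - [-0.001,0.008,0.037]
    - [-0.001,0.008,0.037]
    - [-0.001,0.008,0.037]
    - [-0.001,0.008,0.037]
    - [-0.001,0.008,0.037]
    - [-0.001,0.008,0.037]
    - [-0.001,0.008,0.037]
    - [-0.001,0.008,0.037]
    - [-0.001,0.008,0.037]
    - [-0.001,0.008,0.037]
  fingers: [-1,-1,-1,-1,-1,-1,-1,-1,-1,-1]

```text
time: 6.13
position: [0.5286, -0.1274, 0.196]
tool_rot: [-1.565, -0.067, 0.087]
ft_force: [0.7, -0.2, -0.8]
grip_width: 0.177
```

Emit:
play_rows:
  translation:
    - [0,0,0]
    - [0,0,0]
    - [0,0,0]
    - [0,0,0]
    - [0,0,0]
    - [0,0,0]
    - [0,0,0]
    - [0,0,0]
    - [0,0,0]
    - [0,0,0]
  turn:
    - [0,0,0]
    - [0,0,0]
    - [0,0,0]
    - [0,0,0]
    - [0,0,0]
    - [0,0,0]
    - [0,0,0]
    - [0,0,0]
    - [0,0,0]
    - [0,0,0]
  fingers: [-1,-1,-1,-1,-1,-1,-1,-1,-1,-1]

```text
time: 6.97
position: [0.5292, -0.1279, 0.1961]
tool_rot: [-1.565, -0.069, 0.085]
ft_force: [-0.2, -0.8, -0.9]
grip_width: 0.179
```

```bash
python3 - <<'E'
from h import *
P=pose();c=cam("wrist");im=ctrl.get_image("wrist");cv2.imwrite("pics/w3.png",im);np.savez("w3.npz",K=c[0],R=c[1],t=c[2],P=P)
print(np.round(P,3).tolist())
E
```

```text
[[0.995, -0.01, -0.098, 0.529], [0.098, 0.004, 0.995, -0.128], [-0.01, -1.0, 0.005, 0.196], [0.0, 0.0, 0.0, 1.0]]
```

View pics/w3.png

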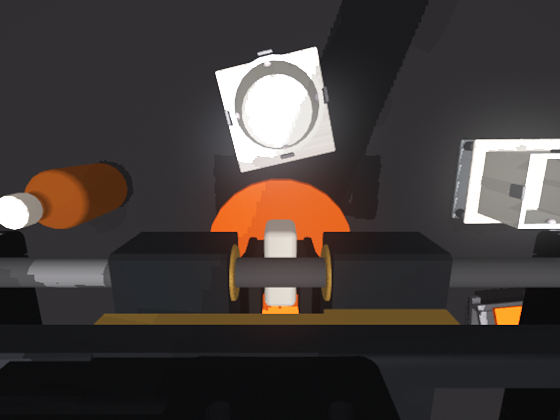

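```bash
python3 - <<'E'
from h import *
im=cv2.imread("pics/w3.png")[35:185,200:350]
g=cv2.LUT(im,(255*(np.arange(256)/255.)**3).astype(np.uint8))
cv2.imwrite("pics/w3z.png",cv2.resize(np.hstack([im]),(0,0),fx=4,fy=4,interpolation=cv2.INTER_NEAREST))
cv2.imwrite("pics/w3g.png",cv2.resize(g,(0,0),fx=4,fy=4,interpolation=cv2.INTER_NEAREST))
E
```

```text
(no output)
```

View pics/w3z.png

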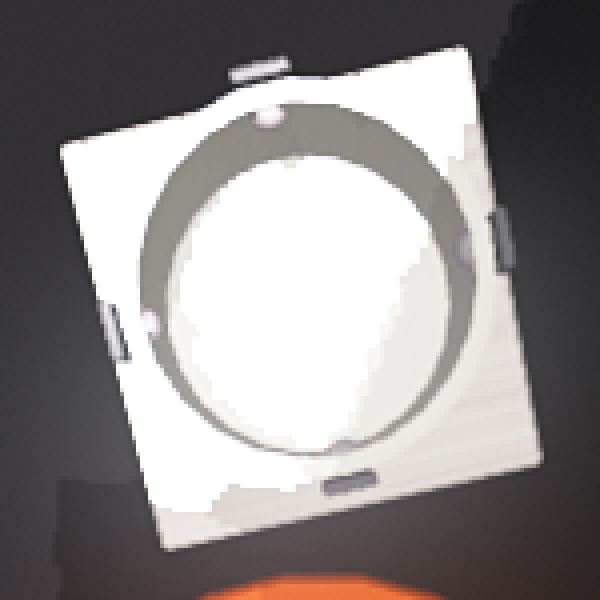

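View pics/w3g.png

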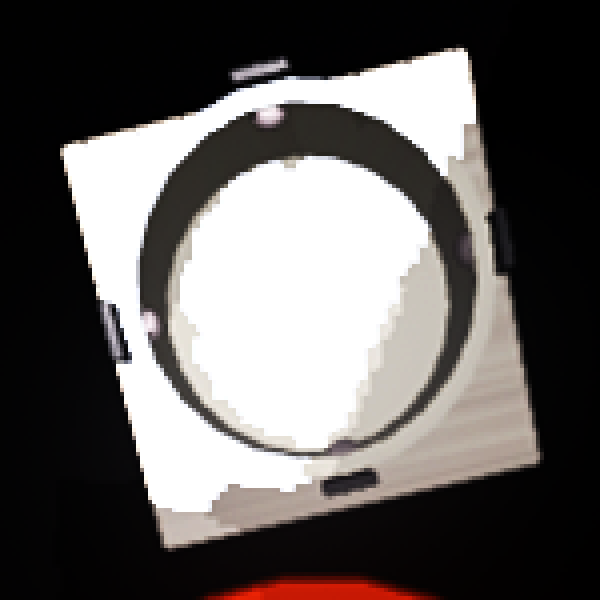

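```bash
python3 - <<'E'
from h import *
from scipy.optimize import least_squares
pz=np.array([[140,265],[165,190],[205,135],[255,106],[300,101],[350,106],[400,131],[445,185],[472,245],[477,290],[465,345],[430,405],[395,437],[345,455],[290,453],[230,428],[185,388],[150,325]])/4.+[200,35]-.4
c=saved("w3.npz")
for z in(.086,.09,.094):
    q=np.array([onplane(c,p,z) for p in pz])[:,:2]
    f=least_squares(lambda v:np.hypot(*(q-v[:2]).T)-v[2],[.44,-.14,.035],loss="soft_l1",f_scale=.0005);print(z,np.round(f.x,4),np.abs(f.fun).max())
E
```

```text
0.086 [ 0.4389 -0.1384  0.0348] 0.0012361951837613974
0.09 [ 0.4393 -0.1383  0.0343] 0.0012182677190474694
0.094 [ 0.4396 -0.1383  0.0338] 0.0012003380808634986
```

```bash
python3 - <<'E'
from h import *
step(target([.4417,-.1384,.13],.1,0),8)
E
```

```text
N 8 trans mm [-11.0, 8.3, -0.3] turn [-0.001, -0.0, -0.001] | total [-87.5, 67.0, -2.2] [-0.005, -0.002, -0.01]
```

Emit:
play_rows:
  translation:
    - [-22,0,-0.6]
    - [-22,0,-0.6]
    - [-22,8,-0.6]
    - [-22,12,-0.6]
    - [0,18,0]
    - [0,18,0]
    - [0,11,0]
    - [0,0,0]
    - [0,0,0]
    - [0,0,0]
  turn:
    - [-0.003,0,-0.005]
    - [-0.002,-0.001,-0.005]
    - [0,0,0]
    - [0,0,0]
    - [0,0,0]
    - [0,0,0]
    - [0,0,0]
    - [0,0,0]
    - [0,0,0]
    - [0,0,0]
  fingers: [-1,-1,-1,-1,-1,-1,-1,-1,-1,-1]

```text
time: 7.85
position: [0.4427, -0.1391, 0.1303]
tool_rot: [-1.57, -0.079, 0.077]
ft_force: [-0.1, -0.7, -0.5]
grip_width: 0.184
```

```bash
python3 - <<'E'
from h import *
print(ctrl.get_state()["ft_force"]);step(target([.4417,-.1384,.108],.1,0),1)
E
```

```text
[-0.06985987 -0.66546048 -0.47787813]
N 1 trans mm [-0.9, 22.3, 0.8] turn [0.001, -0.001, 0.001] | total [-0.9, 22.3, 0.8] [0.001, -0.001, 0.001]
```

Emit:
play_rows:
  translation:
    - [-0.9,4,0.8]
    - [0,4,0]
    - [0,4,0]
    - [0,4,0]
    - [0,3,0]
    - [0,2,0]
    - [0,1,0]
    - [0,0,0]
    - [0,0,0]
    - [0,0,0]
  turn:
    - [0,0,0]
    - [0,0,0]
    - [0,0,0]
    - [0,0,0]
    - [0,0,0]
    - [0,0,0]
    - [0,0,0]
    - [0,0,0]
    - [0,0,0]
    - [0,0,0]
  fingers: [-1,-1,-1,-1,-1,-1,-1,-1,-1,-1]
  grip_force: 60

```text
time: 8.68
position: [0.4411, -0.1383, 0.1076]
tool_rot: [-1.57, -0.078, 0.078]
ft_force: [0.3, 0.3, -1.5]
grip_width: 0.178
```

Emit:
play_rows:
  translation:
    - [0,1,0]
    - [0,1,0]
    - [0,1,0]
    - [0,1,0]
    - [0,1,0]
    - [0,1,0]
    - [0,0,0]
    - [0,0,0]
    - [0,0,0]
    - [0,0,0]
  turn:
    - [0,0,0]
    - [0,0,0]
    - [0,0,0]
    - [0,0,0]
    - [0,0,0]
    - [0,0,0]
    - [0,0,0]
    - [0,0,0]
    - [0,0,0]
    - [0,0,0]
  fingers: [-1,-1,-1,-1,-1,-1,-1,-1,-1,-1]

```text
time: 9.52
position: [0.4411, -0.1384, 0.1017]
tool_rot: [-1.57, -0.078, 0.077]
ft_force: [0.4, -0.5, 1.0]
grip_width: 0.18
```

Emit:
play_rows:
  translation:
    - [0,1,0]
    - [0,1,0]
    - [0,1,0]
    - [0,1,0]
    - [0,1,0]
    - [0,1,0]
    - [0,0,0]
    - [0,0,0]
    - [0,0,0]
    - [0,0,0]
  turn:
    - [0,0,0]
    - [0,0,0]
    - [0,0,0]
    - [0,0,0]
    - [0,0,0]
    - [0,0,0]
    - [0,0,0]
    - [0,0,0]
    - [0,0,0]
    - [0,0,0]
  fingers: [-1,-1,-1,-1,-1,-1,-1,-1,-1,-1]

```text
time: 10.35
position: [0.4412, -0.1384, 0.0957]
tool_rot: [-1.57, -0.078, 0.077]
ft_force: [1.2, -1.3, 3.2]
grip_width: 0.182
```

Emit:
play_rows:
  translation:
    - [0,1,0]
    - [0,1,0]
    - [0,1,0]
    - [0,1,0]
    - [0,0,0]
    - [0,0,0]
    - [0,0,0]
    - [0,0,0]
    - [0,0,0]
    - [0,0,0]
  turn:
    - [0,0,0]
    - [0,0,0]
    - [0,0,0]
    - [0,0,0]
    - [0,0,0]
    - [0,0,0]
    - [0,0,0]
    - [0,0,0]
    - [0,0,0]
    - [0,0,0]
  fingers: [-1,-1,-1,-1,-1,-1,-1,-1,-1,-1]

```text
time: 11.18
position: [0.441, -0.1384, 0.0915]
tool_rot: [-1.57, -0.078, 0.078]
ft_force: [1.9, -2.4, 3.2]
grip_width: 0.18
```

Emit:
play_rows:
  translation:
    - [0.5,1,-0.7]
    - [0,1,0]
    - [0,1,0]
    - [0,1,0]
    - [0,0,0]
    - [0,0,0]
    - [0,0,0]
    - [0,0,0]
    - [0,0,0]
    - [0,0,0]
  turn:
    - [0,0,0]
    - [0,0,0]
    - [0,0,0]
    - [0,0,0]
    - [0,0,0]
    - [0,0,0]
    - [0,0,0]
    - [0,0,0]
    - [0,0,0]
    - [0,0,0]
  fingers: [-1,-1,-1,-1,-1,-1,-1,-1,-1,-1]

```text
time: 12.02
position: [0.441, -0.1384, 0.0873]
tool_rot: [-1.569, -0.077, 0.079]
ft_force: [-0.6, 0.2, 5.1]
grip_width: 0.18
```

Emit:
play_rows:
  translation:
    - [0,1,0]
    - [0,1,0]
    - [0,1,0]
    - [0,0,0]
    - [0,0,0]
    - [0,0,0]
    - [0,0,0]
    - [0,0,0]
    - [0,0,0]
    - [0,0,0]
  turn:
    - [0,0,0]
    - [0,0,0]
    - [0,0,0]
    - [0,0,0]
    - [0,0,0]
    - [0,0,0]
    - [0,0,0]
    - [0,0,0]
    - [0,0,0]
    - [0,0,0]
  fingers: [-1,-1,-1,-1,-1,-1,-1,-1,-1,-1]

```text
time: 12.85
position: [0.441, -0.1384, 0.0845]
tool_rot: [-1.569, -0.077, 0.079]
ft_force: [-1.2, 0.2, 7.1]
grip_width: 0.179
```

Emit:
play_rows:
  translation:
    - [0,1,0]
    - [0,1,0]
    - [0,1,0]
    - [0,0,0]
    - [0,0,0]
    - [0,0,0]
    - [0,0,0]
    - [0,0,0]
    - [0,0,0]
    - [0,0,0]
  turn:
    - [0,0,0]
    - [0,0,0]
    - [0,0,0]
    - [0,0,0]
    - [0,0,0]
    - [0,0,0]
    - [0,0,0]
    - [0,0,0]
    - [0,0,0]
    - [0,0,0]
  fingers: [-1,-1,-1,-1,-1,-1,-1,-1,-1,-1]

```text
time: 13.68
position: [0.441, -0.1384, 0.082]
tool_rot: [-1.568, -0.077, 0.079]
ft_force: [-2.8, 0.5, 10.7]
grip_width: 0.179
```

Emit:
play_rows:
  translation:
    - [0,1,0]
    - [0,1,0]
    - [0,0,0]
    - [0,0,0]
    - [0,0,0]
    - [0,0,0]
    - [0,0,0]
    - [0,0,0]
    - [0,0,0]
    - [0,0,0]
  turn:
    - [0,0,0]
    - [0,0,0]
    - [0,0,0]
    - [0,0,0]
    - [0,0,0]
    - [0,0,0]
    - [0,0,0]
    - [0,0,0]
    - [0,0,0]
    - [0,0,0]
  fingers: [-1,-1,-1,-1,-1,-1,-1,-1,-1,-1]

```text
time: 14.52
position: [0.4411, -0.1384, 0.0818]
tool_rot: [-1.567, -0.077, 0.079]
ft_force: [-9.4, 1.9, 25.8]
grip_width: 0.181
```

Emit:
play_rows:
  translation:
    - [0,-4,0]
    - [0,-4,0]
    - [0,-4,0]
    - [0,-2,0]
    - [0,0,0]
    - [0,0,0]
    - [0,0,0]
    - [0,0,0]
    - [0,0,0]
    - [0,0,0]
  turn:
    - [0,0,0]
    - [0,0,0]
    - [0,0,0]
    - [0,0,0]
    - [0,0,0]
    - [0,0,0]
    - [0,0,0]
    - [0,0,0]
    - [0,0,0]
    - [0,0,0]
  fingers: [-1,-1,-1,-1,-1,-1,-0.2,-0.2,-0.2,-0.2]

```text
time: 15.35
position: [0.4411, -0.1388, 0.093]
tool_rot: [-1.57, -0.077, 0.079]
ft_force: [-0.3, -0.1, 0.9]
grip_width: 0.369
```

Emit:
play_rows:
  translation:
    - [0,0,0]
    - [0,-5,0]
    - [0,-10,0]
    - [0,-20,0]
    - [0,-25,0]
    - [0,-30,0]
    - [0,-10,0]
    - [20,0,0]
    - [20,0,0]
    - [30,0,0]
  turn:
    - [0,0,0]
    - [0,0,0]
    - [0,0,0]
    - [0,0,0]
    - [0,0,0]
    - [0,0,0]
    - [0,0,0]
    - [0,0,0]
    - [0,0,0]
    - [0,0,0]
  fingers: [-0.2,-0.2,-0.2,0,0,0,0,0,0,0]

```text
time: 16.18
position: [0.511, -0.1324, 0.1947]
tool_rot: [-1.568, -0.078, 0.076]
ft_force: [0.1, 0.5, 0.3]
grip_width: 0.502
```

```bash
python3 - <<'E'
from h import *
P=pose();c=cam("wrist");im=ctrl.get_image("wrist");cv2.imwrite("pics/w4.png",im);np.savez("w4.npz",K=c[0],R=c[1],t=c[2],P=P)
S=ctrl.get_image("side");cv2.imwrite("pics/s4.png",S)
cv2.imwrite("pics/s4z.png",cv2.resize(S[215:305,235:355],(0,0),fx=6,fy=6,interpolation=cv2.INTER_CUBIC))
print(np.round(P,3).tolist(),ctrl.get_state()["ft_force"])
E
```

```text
[[0.995, 0.001, -0.098, 0.511], [0.098, 0.001, 0.995, -0.132], [0.001, -1.0, 0.001, 0.195], [0.0, 0.0, 0.0, 1.0]] [-0.11246238 -0.03333455  0.30020579]
```

View pics/w4.png

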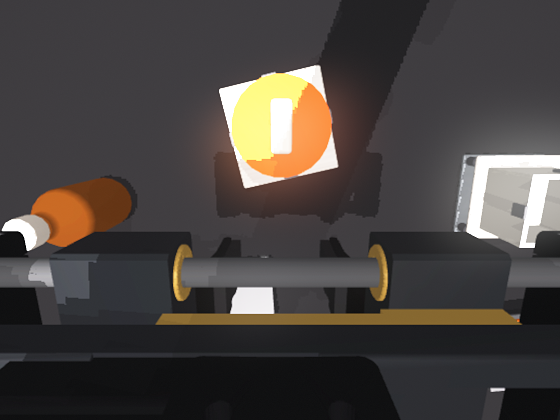

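View pics/s4z.png

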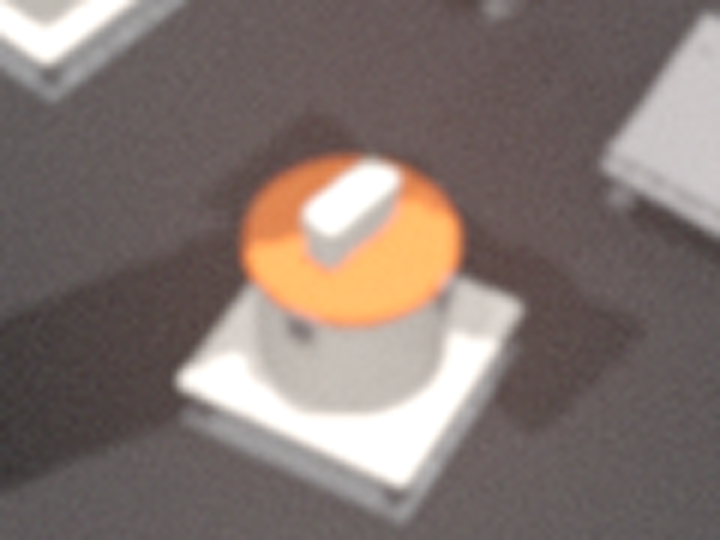

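The wrist view shows the orange lid centred on the round pot near (282,125). The side close-up shows its disc lying on the rim with no gap. I check the height numerically and go on to the square lid.

```bash
python3 - <<'E'
from h import *
W=cv2.imread("pics/w4.png");S=cv2.imread("pics/s4.png");cw,cs=saved("w4.npz"),cam("side")
o=[]
for im,c,r in((W,cw,(222,60,340,185)),(S,cs,(270,236,318,272))):
    hu=disc(im,r,100);e=cv2.fitEllipse(hu);print(cv2.boundingRect(hu),e);o.append((c,np.array(e[0])))
X,res=tri_n(o);print(X,res);dist=np.linalg.norm(X+cw[1].T@cw[2])
for z in(.090,.094,.101):
    q=np.array([onplane(cw,p[0],z) for p in disc(W,(222,60,340,185),100)])[:,:2];print(z,(q.max(0)-q.min(0))*1000,(q.max(0)+q.min(0))/2, onplane(cs,o[1][1],z))
D=np.array([.653,.1675,.0515])
print(np.round(ctrl.get_state()["joint_positions"],2))
step(target([.672,.170,.19],.2),10)
E
```

```text
(232, 73, 100, 105) ((281.1512451171875, 125.17289733886719), (99.50328826904297, 103.58963775634766), 1.6733819246292114)
(275, 241, 38, 28) ((293.034423828125, 254.42691040039062), (27.89896583557129, 37.70951843261719), 89.93608093261719)
[ 0.43813187 -0.13869226  0.09392167] [[-0.6, 0.5], [-0.3, -0.0]]
0.09 [82.05140751 81.9126105 ] [ 0.43884768 -0.13777827] [ 0.44086418 -0.1366913   0.09      ]
0.094 [80.81945325 80.68274019] [ 0.43894008 -0.13779022] [ 0.43854568 -0.13920292  0.094     ]
0.101 [78.6635333  78.53046716] [ 0.43910177 -0.13781112] [ 0.43448831 -0.14359825  0.101     ]
[-0.33  0.08  0.56  1.81 -0.04  1.26  1.91]
N 10 trans mm [20.0, 0.3, 27.4] turn [0.0, -0.01, 0.0] | total [187.3, 3.0, 282.8] [0.002, -0.098, 0.001]
```

Emit:
play_rows:
  translation:
    - [20,0.3,27.4]
    - [20,0.3,27.4]
    - [20,0.3,27.4]
    - [20,0.3,27.4]
    - [20,0.3,27.4]
    - [20,0.3,27.4]
    - [20,0.3,27.4]
    - [20,0.3,27.4]
    - [20,0.3,27.4]
    - [20,0.3,27.4]
  turn:
    - [0,-0.01,0]
    - [0,-0.01,0]
    - [0,-0.01,0]
    - [0,-0.01,0]
    - [0,-0.01,0]
    - [0,-0.01,0]
    - [0,-0.01,0]
    - [0,-0.01,0]
    - [0,-0.01,0]
    - [0,-0.01,0]
  fingers: [0,0,0,0,0,0,0,0,0,0]
  grip_force: 40

```text
time: 17.12
position: [0.6698, 0.169, 0.1907]
tool_rot: [-1.566, -0.156, 0.157]
ft_force: [0.7, -1.2, 0.2]
grip_width: 0.504
```

Emit:
play_rows:
  translation:
    - [0,0,0]
    - [0,0,0]
    - [0,0,0]
    - [0,0,0]
    - [0,0,0]
    - [0,0,0]
    - [0,0,0]
    - [0,0,0]
    - [0,0,0]
    - [0,0,0]
  turn:
    - [0,0,0]
    - [0,0,0]
    - [0,0,0]
    - [0,0,0]
    - [0,0,0]
    - [0,0,0]
    - [0,0,0]
    - [0,0,0]
    - [0,0,0]
    - [0,0,0]
  fingers: [0,0,0,0,0,0,0,0,0,0]

```text
time: 17.95
position: [0.6696, 0.1677, 0.1905]
tool_rot: [-1.565, -0.156, 0.156]
ft_force: [0.2, -0.3, 0.1]
grip_width: 0.496
```

```bash
python3 - <<'E'
from h import *
P=pose();c=cam("wrist");im=ctrl.get_image("wrist");cv2.imwrite("pics/w5.png",im);np.savez("w5.npz",K=c[0],R=c[1],t=c[2],P=P)
p=proj(c,[.653,.1675,.0515]);print(p,np.round(P,3).tolist());x,y=int(p[0])-80,int(p[1])-70;print(x,y)
cv2.imwrite("pics/w5z.png",cv2.resize(im[y:y+120,x:x+160],(0,0),fx=5,fy=5,interpolation=cv2.INTER_NEAREST))
E
```

```text
[282.81704706 187.57364411] [[0.98, -0.0, -0.198, 0.67], [0.198, -0.0, 0.98, 0.168], [-0.0, -1.0, -0.0, 0.19], [0.0, 0.0, 0.0, 1.0]]
202 117
```

View pics/w5.png

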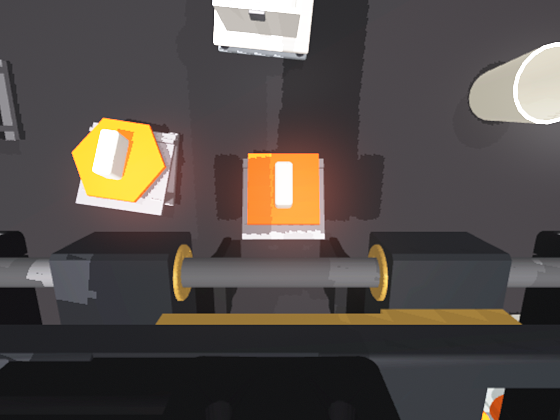

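View pics/w5z.png

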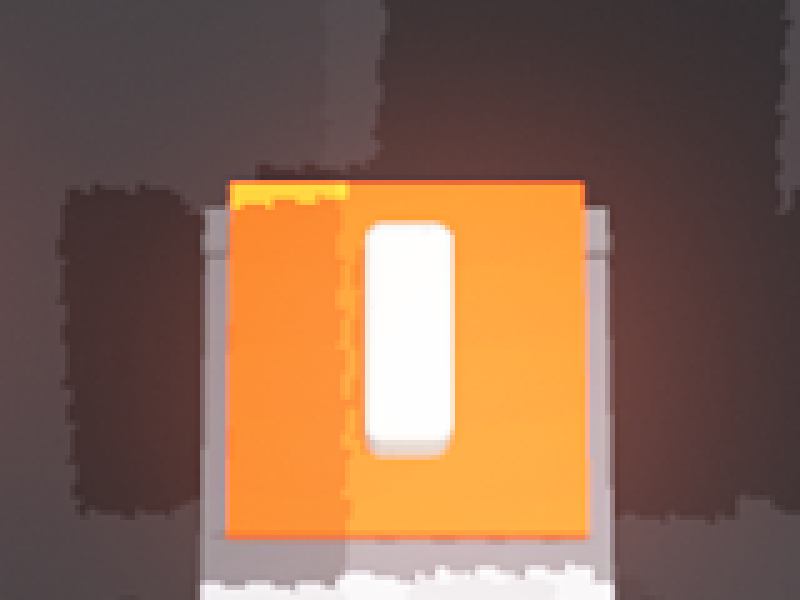

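The wrist view shows the square lid square-on to the tool: disc centre near (283.5,189), handle top (284,183). The yaw is therefore about 0.20 rad.

```bash
python3 - <<'E'
from h import *
ct,cs,cw=cam("top"),cam("side"),saved("w5.npz")
o=[(ct,np.array([196.8,170.3])),(cs,np.array([275.4,166.5])),(cw,np.array([283.4,189.]))]
X,r=tri_n(o);print(X,r);C=-cw[1].T@cw[2]
for z in(.048,.052,.056):
    D=onplane(cw,(283.4,189),z);n=-target(D,.199,.36)[:3,1];print(D,np.linalg.norm(D-C),proj(cw,D+.026*n))
D=onplane(cw,(283.4,189),.0535);M=target(D,.199,.36);n=-M[:3,1]
A=M.copy();A[:3,3]=D+.064*n;step(A,8)
E
```

```text
[0.65376479 0.16826481 0.0503519 ] [[-0.5, 0.3], [0.6, -0.1], [0.0, -0.7]]
[0.65484052 0.16848813 0.048     ] 0.3086486174336436 [283.68205363 183.5003203 ]
[0.65418185 0.16831382 0.052     ] 0.30459100368563163 [283.6861601  183.42024953]
[0.65352318 0.16813951 0.056     ] 0.3005333899376197 [283.69038791 183.33781278]
N 8 trans mm [-6.2, 8.8, 0.4] turn [0.0, 0.0, -0.045] | total [-37.8, 77.1, 3.6] [0.0, 0.0, -0.36]
```

Emit:
play_rows:
  translation:
    - [-6.2,8.8,0.4]
    - [-6.2,8.8,0.4]
    - [-6.2,8.8,0.4]
    - [-6.2,8.8,0.4]
    - [-6.2,8.8,0.4]
    - [-6.2,8.8,0.4]
    - [-6.2,8.8,0.4]
    - [-6.2,8.8,0.4]
    - [0,0,0]
    - [0,0,0]
  turn:
    - [0,0,-0.045]
    - [0,0,-0.045]
    - [0,0,-0.045]
    - [0,0,-0.045]
    - [0,0,-0.045]
    - [0,0,-0.045]
    - [0,0,-0.045]
    - [0,0,-0.045]
    - [0,0,0]
    - [0,0,0]
  fingers: [0,0,0,0,0,0,0,0,0,0]

```text
time: 18.83
position: [0.631, 0.1635, 0.1131]
tool_rot: [-1.512, -0.432, -0.124]
ft_force: [0.4, -0.1, -1.0]
grip_width: 0.501
```

```bash
python3 - <<'E'
from h import *
cw=saved("w5.npz");D=onplane(cw,(283.4,189),.0525);A=target(D,.199,.36);n=-A[:3,1];A[:3,3]=D+.004*n;step(A,1)
E
```

```text
N 1 trans mm [0.9, 61.0, 0.2] turn [-0.0, 0.001, -0.002] | total [0.9, 61.0, 0.2] [-0.0, 0.001, -0.002]
```

Emit:
play_rows:
  translation:
    - [0.9,12,0.2]
    - [0,12,0]
    - [0,12,0]
    - [0,12,0]
    - [0,7,0]
    - [0,6,0]
    - [0,0,0]
    - [0,0,0]
    - [0,0,0]
    - [0,0,0]
  turn:
    - [0,0,0]
    - [0,0,0]
    - [0,0,0]
    - [0,0,0]
    - [0,0,0]
    - [0,0,0]
    - [0,0,0]
    - [0,0,0]
    - [0,0,0]
    - [0,0,0]
  fingers: [0,0,0,0,0,0,0,-1,-1,-1]
  grip_force: 40

```text
time: 19.67
position: [0.6542, 0.1682, 0.0575]
tool_rot: [-1.511, -0.435, -0.127]
ft_force: [0.0, -0.1, 0.3]
grip_width: 0.352
```

Emit:
play_rows:
  translation:
    - [0,0,0]
    - [0,0,0]
    - [0,0,0]
    - [0,0,0]
    - [0,0,0]
    - [0,-8,0]
    - [0,-12,0]
    - [0,-20,0]
    - [0,-20,0]
    - [0,-20,0]
  turn:
    - [0,0,0]
    - [0,0,0]
    - [0,0,0]
    - [0,0,0]
    - [0,0,0]
    - [0,0,0]
    - [0,0,0]
    - [0,0,0]
    - [0,0,0]
    - [0,0,0]
  fingers: [-1,-1,-1,-1,-1,-1,-1,-1,-1,-1]

```text
time: 20.5
position: [0.6256, 0.1622, 0.133]
tool_rot: [-1.512, -0.434, -0.127]
ft_force: [0.3, -0.3, -0.7]
grip_width: 0.184
```

```bash
python3 - <<'E'
from h import *
print(ctrl.get_state()["grip_width"])
step(target([.575,.115,.2],.1,0),10)
E
```

```text
0.18360919958091448
N 10 trans mm [-4.3, -7.7, -3.8] turn [-0.002, 0.01, 0.036] | total [-31.5, -83.5, -36.3] [-0.017, 0.098, 0.36]
```

Emit:
play_rows:
  translation:
    - [-4.3,-7.7,-3.8]
    - [-4.3,-7.7,-3.8]
    - [-4.3,-7.7,-3.8]
    - [-4.3,-7.7,-3.8]
    - [-4.3,-7.7,-3.8]
    - [-4.3,-7.7,-3.8]
    - [-4.3,-7.7,-3.8]
    - [-4.3,-7.7,-3.8]
    - [-4.3,-7.7,-3.8]
    - [-4.3,-7.7,-3.8]
  turn:
    - [-0.002,0.01,0.036]
    - [-0.002,0.01,0.036]
    - [-0.002,0.01,0.036]
    - [-0.002,0.01,0.036]
    - [-0.002,0.01,0.036]
    - [-0.002,0.01,0.036]
    - [-0.002,0.01,0.036]
    - [-0.002,0.01,0.036]
    - [-0.002,0.01,0.036]
    - [-0.002,0.01,0.036]
  fingers: [-1,-1,-1,-1,-1,-1,-1,-1,-1,-1]

```text
time: 21.33
position: [0.5753, 0.1156, 0.1997]
tool_rot: [-1.571, -0.075, 0.077]
ft_force: [-0.1, -0.9, -0.4]
grip_width: 0.177
```

Emit:
play_rows:
  translation:
    - [0,0,0]
    - [0,0,0]
    - [0,0,0]
    - [0,0,0]
    - [0,0,0]
    - [0,0,0]
    - [0,0,0]
    - [0,0,0]
    - [0,0,0]
    - [0,0,0]
  turn:
    - [0,0,0]
    - [0,0,0]
    - [0,0,0]
    - [0,0,0]
    - [0,0,0]
    - [0,0,0]
    - [0,0,0]
    - [0,0,0]
    - [0,0,0]
    - [0,0,0]
  fingers: [-1,-1,-1,-1,-1,-1,-1,-1,-1,-1]

```text
time: 22.17
position: [0.5758, 0.1159, 0.1982]
tool_rot: [-1.571, -0.077, 0.077]
ft_force: [-0.5, 0.4, -0.9]
grip_width: 0.181
```

```bash
python3 - <<'E'
from h import *
P=pose();c=cam("wrist");im=ctrl.get_image("wrist");cv2.imwrite("pics/w6.png",im);np.savez("w6.npz",K=c[0],R=c[1],t=c[2],P=P)
p=proj(c,[.484,.1115,.09]);x,y=int(p[0])-75,max(0,int(p[1])-75);print(p,x,y,np.round(P,3).tolist())
cv2.imwrite("pics/w6z.png",cv2.resize(im[y:y+150,x:x+150],(0,0),fx=4,fy=4,interpolation=cv2.INTER_NEAREST))
cv2.imwrite("pics/w6l.png",cv2.resize(im[160:240,200:360],(0,0),fx=5,fy=5,interpolation=cv2.INTER_NEAREST))
E
```

```text
[285.39907115 102.64026211] 210 27 [[0.995, -0.0, -0.097, 0.576], [0.097, -0.002, 0.995, 0.116], [-0.0, -1.0, -0.002, 0.198], [0.0, 0.0, 0.0, 1.0]]
```

View pics/w6.png

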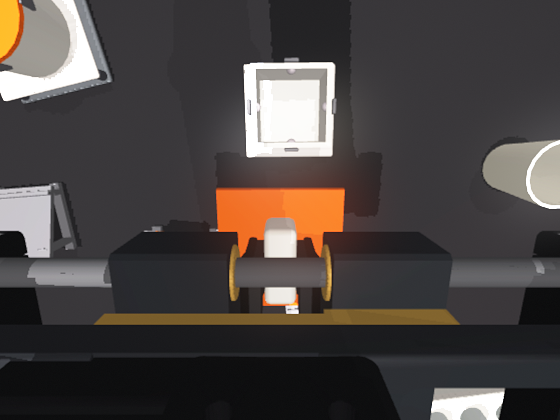

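View pics/w6z.png

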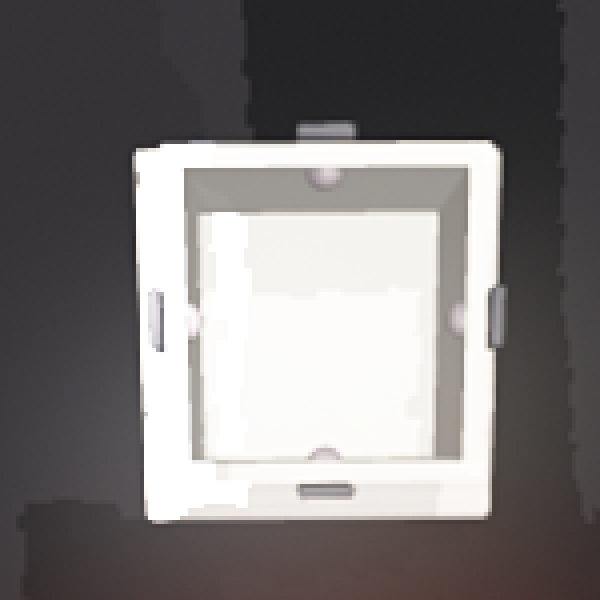

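View pics/w6l.png

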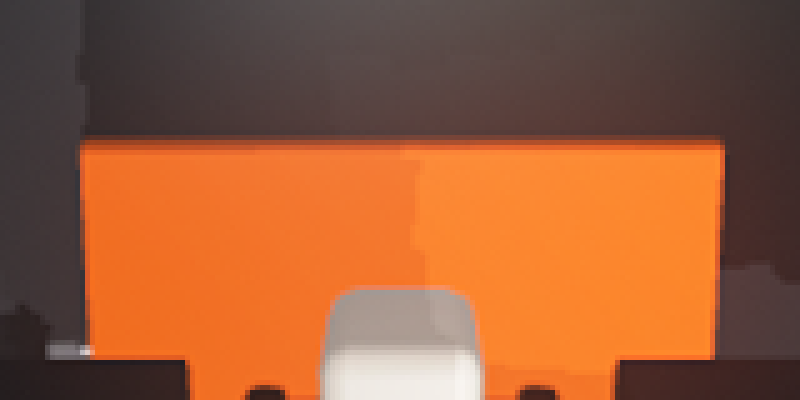

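```bash
python3 - <<'E'
from h import *
c=saved("w6.npz");P=np.load("w6.npz")["P"]
z=np.array([[184,167],[468,167],[465,461],[190,461]])/4.+[210,27]
for h in(.088,.09,.092):
    q=np.array([onplane(c,p,h) for p in z])[:,:2];s=np.roll(q,-1,0)-q
    print(h,q.mean(0),np.linalg.norm(s,axis=1)*1000,"edge angles",[round(np.arctan2(*v[::-1])%(np.pi/2),3) for v in s])
e=np.array([[80,146],[724,146]])/5.+[200,160]
for d in(.002,.004,.006,.008):
    q=toolpts(c,P,e,d);print(d,q*1000)
E
```

```text
0.088 [0.48630966 0.11698904] [57.18746675 57.79287854 58.42499759 57.8082831 ] edge angles [np.float64(0.096), np.float64(0.122), np.float64(0.097), np.float64(0.1)]
0.09 [0.48648358 0.11693944] [56.7669777  57.36793801 57.9954092  57.3832293 ] edge angles [np.float64(0.096), np.float64(0.122), np.float64(0.097), np.float64(0.1)]
0.092 [0.48665749 0.11688984] [56.34648865 56.94299747 57.56582081 56.9581755 ] edge angles [np.float64(0.096), np.float64(0.122), np.float64(0.097), np.float64(0.1)]
0.002 [[-38.16187618   2.         -33.63429892]
 [-38.08962894   2.          34.69467712]]
0.004 [[-37.8206942    4.         -34.05030768]
 [-37.74756473   4.          35.11304376]]
0.006 [[-37.47951221   6.         -34.46631644]
 [-37.40550052   6.          35.53141039]]
0.008 [[-37.13833022   8.         -34.8823252 ]
 [-37.06343631   8.          35.94977702]]
```

```bash
python3 - <<'E'
from h import *
a=.1;R=np.array([[np.cos(a),-np.sin(a)],[np.sin(a),np.cos(a)]])
out=[]
for n in("top","side"):
    im=cv2.resize(cv2.imread(f"pics/{n}0.png"),(0,0),fx=6,fy=6,interpolation=cv2.INTER_CUBIC);c=cam(n)
    q=np.array([proj(c,[*(np.array([.4865,.1169])+R@np.array(v)*.029),.09]) for v in((1,1),(1,-1),(-1,-1),(-1,1))])
    cv2.polylines(im,[(q*6+3).astype(np.int32)],True,(0,0,255),1)
    m=(q.mean(0)*6).astype(int);out.append(im[m[1]-190:m[1]+190,m[0]-190:m[0]+190])
cv2.imwrite("pics/chk.png",np.hstack(out))
E
```

```text
(no output)
```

View pics/chk.png

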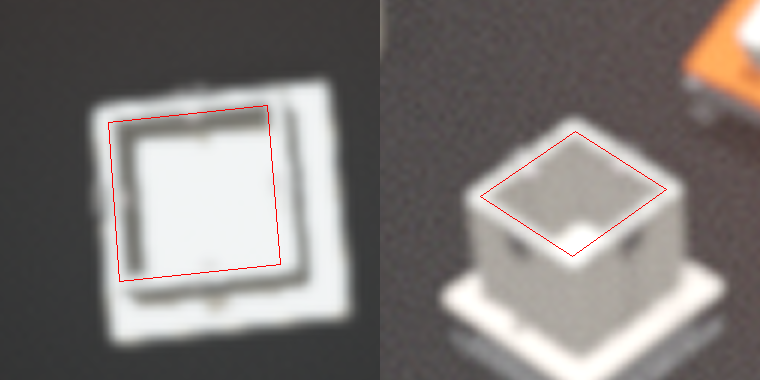

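```bash
python3 - <<'E'
from h import *
step(target([.4891,.1163,.13],.099,0),4)
E
```

```text
N 4 trans mm [-21.6, 17.1, 2.2] turn [0.0, -0.0, -0.0] | total [-86.2, 68.2, 8.9] [0.002, -0.001, -0.0]
```

Emit:
play_rows:
  translation:
    - [-21.6,0,2.2]
    - [-21.6,0,2.2]
    - [-21.6,8,2.2]
    - [-21.6,12,2.2]
    - [0,18,0]
    - [0,18,0]
    - [0,12,0]
    - [0,0,0]
    - [0,0,0]
    - [0,0,0]
  turn:
    - [0.002,-0.001,0]
    - [0,0,0]
    - [0,0,0]
    - [0,0,0]
    - [0,0,0]
    - [0,0,0]
    - [0,0,0]
    - [0,0,0]
    - [0,0,0]
    - [0,0,0]
  fingers: [-1,-1,-1,-1,-1,-1,-1,-1,-1,-1]
  grip_force: 60

```text
time: 23.05
position: [0.4898, 0.1163, 0.1311]
tool_rot: [-1.569, -0.078, 0.077]
ft_force: [-0.8, 1.0, -0.9]
grip_width: 0.179
```

```bash
python3 - <<'E'
from h import *
step(target([.4891,.1163,.108],.099,0),1)
E
```

```text
N 1 trans mm [-0.7, 23.1, 0.1] turn [-0.0, -0.001, 0.001] | total [-0.7, 23.1, 0.1] [-0.0, -0.001, 0.001]
```

Emit:
play_rows:
  translation:
    - [-0.7,4,0.1]
    - [0,4,0]
    - [0,4,0]
    - [0,4,0]
    - [0,4,0]
    - [0,2,0]
    - [0,1,0]
    - [0,0,0]
    - [0,0,0]
    - [0,0,0]
  turn:
    - [0,0,0]
    - [0,0,0]
    - [0,0,0]
    - [0,0,0]
    - [0,0,0]
    - [0,0,0]
    - [0,0,0]
    - [0,0,0]
    - [0,0,0]
    - [0,0,0]
  fingers: [-1,-1,-1,-1,-1,-1,-1,-1,-1,-1]

```text
time: 23.88
position: [0.4884, 0.1163, 0.1075]
tool_rot: [-1.569, -0.078, 0.077]
ft_force: [0.3, -1.9, -0.3]
grip_width: 0.176
```

Emit:
play_rows:
  translation:
    - [0,1,0]
    - [0,1,0]
    - [0,1,0]
    - [0,1,0]
    - [0,1,0]
    - [0,1,0]
    - [0,0,0]
    - [0,0,0]
    - [0,0,0]
    - [0,0,0]
  turn:
    - [0,0,0]
    - [0,0,0]
    - [0,0,0]
    - [0,0,0]
    - [0,0,0]
    - [0,0,0]
    - [0,0,0]
    - [0,0,0]
    - [0,0,0]
    - [0,0,0]
  fingers: [-1,-1,-1,-1,-1,-1,-1,-1,-1,-1]

```text
time: 24.72
position: [0.4885, 0.1164, 0.1015]
tool_rot: [-1.569, -0.078, 0.077]
ft_force: [1.5, 0.1, 1.0]
grip_width: 0.181
```

Emit:
play_rows:
  translation:
    - [0,1,0]
    - [0,1,0]
    - [0,1,0]
    - [0,1,0]
    - [0,1,0]
    - [0,1,0]
    - [0,0,0]
    - [0,0,0]
    - [0,0,0]
    - [0,0,0]
  turn:
    - [0,0,0]
    - [0,0,0]
    - [0,0,0]
    - [0,0,0]
    - [0,0,0]
    - [0,0,0]
    - [0,0,0]
    - [0,0,0]
    - [0,0,0]
    - [0,0,0]
  fingers: [-1,-1,-1,-1,-1,-1,-1,-1,-1,-1]

```text
time: 25.55
position: [0.4884, 0.1163, 0.0954]
tool_rot: [-1.569, -0.078, 0.077]
ft_force: [0.5, 0.3, 4.5]
grip_width: 0.18
```

Emit:
play_rows:
  translation:
    - [0,1,0]
    - [0,1,0]
    - [0,1,0]
    - [0,1,0]
    - [0,0,0]
    - [0,0,0]
    - [0,0,0]
    - [0,0,0]
    - [0,0,0]
    - [0,0,0]
  turn:
    - [0,0,0]
    - [0,0,0]
    - [0,0,0]
    - [0,0,0]
    - [0,0,0]
    - [0,0,0]
    - [0,0,0]
    - [0,0,0]
    - [0,0,0]
    - [0,0,0]
  fingers: [-1,-1,-1,-1,-1,-1,-1,-1,-1,-1]

```text
time: 26.38
position: [0.4883, 0.1163, 0.0913]
tool_rot: [-1.569, -0.077, 0.078]
ft_force: [2.8, 0.3, 3.8]
grip_width: 0.177
```

Emit:
play_rows:
  translation:
    - [0,1,0]
    - [0,1,0]
    - [0,1,0]
    - [0,1,0]
    - [0,0,0]
    - [0,0,0]
    - [0,0,0]
    - [0,0,0]
    - [0,0,0]
    - [0,0,0]
  turn:
    - [0,0,0]
    - [0,0,0]
    - [0,0,0]
    - [0,0,0]
    - [0,0,0]
    - [0,0,0]
    - [0,0,0]
    - [0,0,0]
    - [0,0,0]
    - [0,0,0]
  fingers: [-1,-1,-1,-1,-1,-1,-1,-1,-1,-1]

```text
time: 27.22
position: [0.4883, 0.1163, 0.0874]
tool_rot: [-1.569, -0.077, 0.078]
ft_force: [2.3, 0.6, 6.0]
grip_width: 0.178
```

Emit:
play_rows:
  translation:
    - [0,1,0]
    - [0,1,0]
    - [0,1,0]
    - [0,0,0]
    - [0,0,0]
    - [0,0,0]
    - [0,0,0]
    - [0,0,0]
    - [0,0,0]
    - [0,0,0]
  turn:
    - [0,0,0]
    - [0,0,0]
    - [0,0,0]
    - [0,0,0]
    - [0,0,0]
    - [0,0,0]
    - [0,0,0]
    - [0,0,0]
    - [0,0,0]
    - [0,0,0]
  fingers: [-1,-1,-1,-1,-1,-1,-1,-1,-1,-1]

```text
time: 28.05
position: [0.4883, 0.1163, 0.0847]
tool_rot: [-1.569, -0.077, 0.078]
ft_force: [0.8, 0.6, 9.0]
grip_width: 0.176
```

Emit:
play_rows:
  translation:
    - [0,1,0]
    - [0,1,0]
    - [0,1,0]
    - [0,0,0]
    - [0,0,0]
    - [0,0,0]
    - [0,0,0]
    - [0,0,0]
    - [0,0,0]
    - [0,0,0]
  turn:
    - [0,0,0]
    - [0,0,0]
    - [0,0,0]
    - [0,0,0]
    - [0,0,0]
    - [0,0,0]
    - [0,0,0]
    - [0,0,0]
    - [0,0,0]
    - [0,0,0]
  fingers: [-1,-1,-1,-1,-1,-1,-1,-1,-1,-1]

```text
time: 28.88
position: [0.4884, 0.1163, 0.0825]
tool_rot: [-1.569, -0.077, 0.078]
ft_force: [-0.8, -1.2, 12.9]
grip_width: 0.18
```

Emit:
play_rows:
  translation:
    - [0,1,0]
    - [0,1,0]
    - [0,0,0]
    - [0,0,0]
    - [0,0,0]
    - [0,0,0]
    - [0,0,0]
    - [0,0,0]
    - [0,0,0]
    - [0,0,0]
  turn:
    - [0,0,0]
    - [0,0,0]
    - [0,0,0]
    - [0,0,0]
    - [0,0,0]
    - [0,0,0]
    - [0,0,0]
    - [0,0,0]
    - [0,0,0]
    - [0,0,0]
  fingers: [-1,-1,-1,-1,-1,-1,-1,-1,-1,-1]

```text
time: 29.72
position: [0.4885, 0.1163, 0.0823]
tool_rot: [-1.568, -0.077, 0.078]
ft_force: [-6.8, -1.9, 27.0]
grip_width: 0.178
```

Emit:
play_rows:
  translation:
    - [0,-4,0]
    - [0,-4,0]
    - [0,-4,0]
    - [0,-2,0]
    - [0,0,0]
    - [0,0,0]
    - [0,0,0]
    - [0,0,0]
    - [0,0,0]
    - [0,0,0]
  turn:
    - [0,0,0]
    - [0,0,0]
    - [0,0,0]
    - [0,0,0]
    - [0,0,0]
    - [0,0,0]
    - [0,0,0]
    - [0,0,0]
    - [0,0,0]
    - [0,0,0]
  fingers: [-1,-1,-1,-1,-1,-1,-0.2,-0.2,-0.2,-0.2]

```text
time: 30.55
position: [0.4871, 0.1157, 0.0924]
tool_rot: [-1.57, -0.075, 0.08]
ft_force: [0.3, 0.1, 1.2]
grip_width: 0.367
```

Emit:
play_rows:
  translation:
    - [0,0,0]
    - [0,-5,0]
    - [0,-10,0]
    - [0,-20,0]
    - [0,-25,0]
    - [0,-30,0]
    - [0,-10,0]
    - [20,0,0]
    - [20,0,0]
    - [30,0,0]
  turn:
    - [0,0,0]
    - [0,0,0]
    - [0,0,0]
    - [0,0,0]
    - [0,0,0]
    - [0,0,0]
    - [0,0,0]
    - [0,0,0]
    - [0,0,0]
    - [0,0,0]
  fingers: [-0.2,-0.2,-0.2,0,0,0,0,0,0,0]

```text
time: 31.38
position: [0.5577, 0.1237, 0.1945]
tool_rot: [-1.567, -0.078, 0.078]
ft_force: [0.3, -0.3, 1.1]
grip_width: 0.501
```

```bash
python3 - <<'E'
from h import *
P=pose();c=cam("wrist");im=ctrl.get_image("wrist");cv2.imwrite("pics/w7.png",im);np.savez("w7.npz",K=c[0],R=c[1],t=c[2],P=P)
S=ctrl.get_image("side");cv2.imwrite("pics/s7.png",S)
cv2.imwrite("pics/s7z.png",cv2.resize(S[140:310,190:390],(0,0),fx=4,fy=3.5,interpolation=cv2.INTER_CUBIC))
o=[]
for m,k,r in((im,c,(235,50,345,185)),(S,cam("side"),(222,173,262,208))):
    hu=disc(m,r,100);M=cv2.moments(hu);p=np.array([M["m10"],M["m01"]])/M["m00"];print(p,cv2.boundingRect(hu));o.append((k,p))
print(tri_n(o))
E
```

```text
[286.8212508  133.04980608] (235, 81, 110, 104)
[240.92265193 190.83087784] (222, 178, 39, 26)
(array([0.49015913, 0.12288969, 0.08593845]), [[-0.3, 0.4], [-0.2, 0.0]])
```

View pics/w7.png

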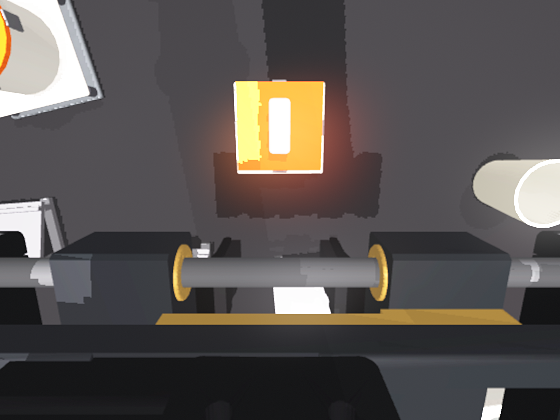

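View pics/s7z.png

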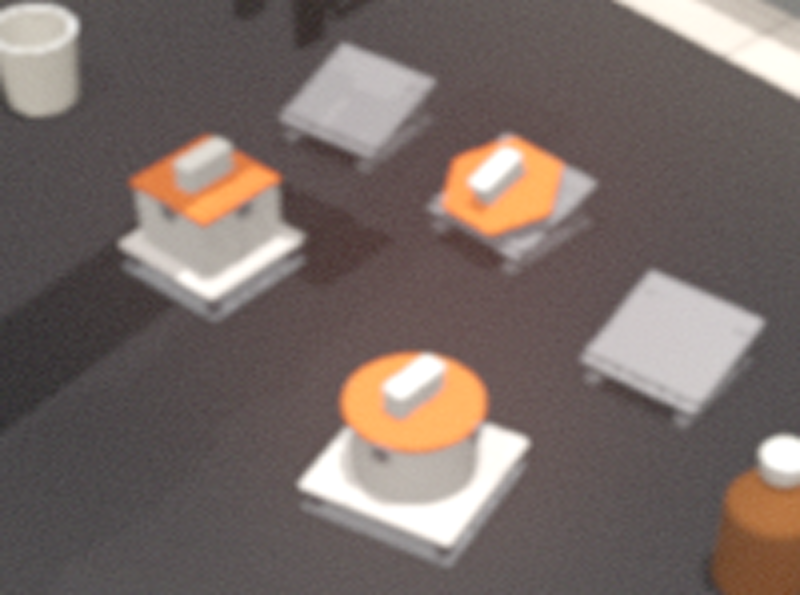

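Both lids sit flat in the side close-up, square at (207,178) and round at (415,402) in the zoom, and the hex lid, bottle and beaker have not moved. The wrist mask for the square lid caught reflected glow, so I remeasure it from the square's edges at about (235–325, 82–172).

```bash
python3 - <<'E'
from h import *
im=cv2.imread("pics/w7.png");h=cv2.cvtColor(im,cv2.COLOR_BGR2HSV)
m=((h[...,0]>8)&(h[...,0]<35)&(h[...,1]>100)&(h[...,2]>225)).astype(np.uint8)*255
z=np.zeros_like(m);z[60:185,225:340]=m[60:185,225:340]
cs=cv2.findContours(z,0,1)[0];k=max(cs,key=cv2.contourArea);r=cv2.minAreaRect(k);print(r)
c=saved("w7.npz");S=cam("side");X,e=tri_n([(c,np.array(r[0])),(S,np.array([240.9,190.8]))]);print(X,e)
b=cv2.boxPoints(r)
for zz in(.09,.094,.101):
    q=np.array([onplane(c,p,zz) for p in b]);print(zz,q.mean(0),np.linalg.norm(np.roll(q,-1,0)-q,axis=1), proj(S,q.mean(0)))
cv2.imwrite("pics/w7z.png",cv2.resize(im[65:190,215:345],(0,0),fx=4.5,fy=4.5,interpolation=cv2.INTER_NEAREST))
E
```

```text
((279.0, 125.5), (89.0, 88.0), 90.0)
[0.48501661 0.11575429 0.09404852] [[-0.4, 0.5], [-0.2, 0.0]]
0.09 [0.48565965 0.11614695 0.09      ] [0.06999718 0.07062059 0.07477379 0.07060353] [240.91249809 191.75445858]
0.094 [0.48575298 0.11616324 0.094     ] [0.06894558 0.06955961 0.07365042 0.06954281] [240.83504238 190.62096029]
0.101 [0.4859163  0.11619174 0.101     ] [0.06710526 0.06770291 0.07168453 0.06768656] [240.69875674 188.62653599]
```

View pics/w7z.png

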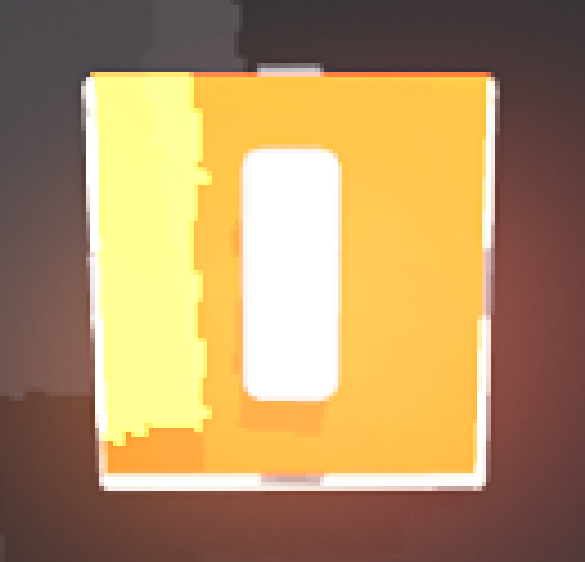

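The square lid's disc centre comes out at z = 0.094 and about 1 mm from the pot axis, so it is home. The arm is clear of everything, so I hand in.

```bash
python3 -c "
from bench import ctrl
print(ctrl.get_state()['time'],ctrl.close_job())"
```

```text
the job is handed in; nothing more can be done
31.4833 None
```

I took each lid by its handle, set it on its matching pot and pressed to the holder's firm stop (about 26 N and 27 N). Then I let go and backed clear, handing in at 31.5 s.

**Last checks:**
- **Height:** triangulating the wrist and side views put both disc tops at z ≈ 0.094 m, the seated height. The discs look flat on the rims.
- **Centring:** both lids were within about 2 mm of the pot axes I measured.
- **Other items:** the hex lid, bottle and beaker look unmoved in the pictures. I did not measure them again.

**Checks that failed or disagreed:**
- **Square lid:** my first measurement after release was wrong (z 0.086 m, about 7 mm off) because the colour mask caught reflected glow. The remeasurement from the lid's edges gave the figures above.
- **Square pot:** my first rough reading from the top camera was 5 to 8 mm off the wrist camera's. Drawing the wrist result over the top and side views showed it was right to about 1–2 mm.

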